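# Tip the drained tube rack up onto its board and stand the tube in it

## Task

The tube rack has been left draining on its long side with its cells facing you: slide it square up to the front edge of the low white board, then push high on its face so that it tips over that edge and stands flat on the board on its own base, cells up, and slide it on until no part hangs over the edge. Then draw the taller of the two capped tubes out of the slanted holder, lower it upright to the bottom of any cell of the rack without dropping it, and let go. Push the rack gently, never forcing it, and leave the other things where they are.

Things in the scene. Friction and masses are not known exactly. Their poses are not given: they have to be found in the camera images.
- rack: Light-grey moulded tube rack, block 99 x 189 x 88 mm with 2 x 4 open square cells, about 0.6 kg (0.42 to 0.84). Origin: centre of its underside; own z out of the cells, y along the 189 mm length, x along the 99 mm depth. At the start it stands 99 mm high on a long side: own z level, roughly to the robot, own x up, underside towards the board. Centre of mass 36 mm from the underside.
- rack_face (a point): Centre of the rack's open (cell) face, 88 mm along own z. Cell centres lie at own x -22.5, +22.5 and y -67.5, -22.5, +22.5, +67.5 from it; cells 36 x 36 mm, 66 mm deep (floor 22 mm above the underside); all ribs and walls 9 mm thick, so solid ribs run along x = 0 and y = 0. Friction on bench and board 0.5 to 0.7: a low push slides the rack, a high push may tip it short of the board.
- board: Low fixed shelf board of white laminate with blue edging, 240 x 500 mm and 12 mm high, lying on the bench. Origin: centre of its underside; x points away from the robot across the 240 mm, y along the 500 mm, z up. Its front edge (the stop) is at own x = -120, its top at z = 12. Bottles and a box stand on its ends and rear.
- board_edge (a point): Middle of the top of the board's front edge: own x = -120, y = 0, z = 12 of the board.
- holder: Fixed light-grey slanted holder of three square cells in a row, base plate 125 x 156 mm, 97 mm high. Origin: on the bench, at the middle of the row; y along the row; the cells lean 30 degrees from vertical towards own +x (roughly away from the robot). Cells 36 mm square, 64 mm deep along the slant; the middle one is empty, the end cells, 90 mm apart, hold the tubes.
- tube: The taller capped tube: 117 mm long, body 30 mm diameter with a conical foot over the lowest 16 mm (12 mm wide at the very bottom), screw cap 34 mm diameter over the top 14 mm, 0.06 kg. Origin: centre of its foot; z points along it to the cap. At the start it leans in an end cell of the holder, held by the cell's walls, 53 mm of it sticking out past the mouth.
- tube_cap (a point): Centre of the top of the taller tube's cap, 117 mm along its z from its foot.
- short_tube: The shorter capped tube, left alone: 88 mm long, body 28 mm diameter, cap 32 mm diameter, same make, in the holder's other end cell. Origin: centre of its foot; z to the cap.
- bottle_a: Bystander: wide screw-capped jar, 68 mm diameter, 100 mm high, on the board near its left (+y) end. Origin: centre of its underside.
- bottle_b: Bystander: amber bottle, 58 mm diameter, 120 mm high, on the board near its right (-y) end. Origin: centre of its underside.
- tip_box: Bystander: pipette-tip box 88 x 126 x 78 mm, at the rear of the board. Origin: centre of its underside.
- cooler: Bystander: white bench cooler block 85 x 125 x 45 mm with small round pits, on the opposite side of the bench from the holder. Origin: centre of its underside.
- timer: Bystander: small lab timer 45 x 70 x 18 mm. Origin: centre of its underside.
- beaker: Bystander: clear beaker, 68 mm diameter, 90 mm high. Origin: centre of its underside.
Things that resemble listed ones, but are neither listed nor needed, are in the scene too. Leave any orange look-alike of the tube alone. Leave any turquoise look-alike of the rack alone.

How it is judged:
On the way, in this order (a step that is already met when the one before it is completed fails the run):
1. the rack, still on its long side, stands square with its foot against the board's front edge (within about 8 mm) (angle between rack's own z axis and vertical above 1.35 rad and x of rack in the frame of board between -0.128 and -0.1 m and angle between the y axis of rack and the y axis of board, either way round below 0.1 rad), for 0.1 s.
2. the rack has been tipped over and stands at rest on its base on the board, cells up (angle between rack's own z axis and vertical below 0.06 rad and z of rack in the frame of board between 0.007 and 0.017 m and x of rack in the frame of board between -0.12 and 0.07 m and y of rack in the frame of board between -0.155 and 0.155 m and linear speed of rack below 0.02 m/s), for 0.3 s.
At the end, for the whole second after the job is handed in: Rack at rest flat on the board (upright within 0.06 rad, underside within 5 mm of the board's top, front overhang at most 3 mm at mid-length, within the other edges); the taller tube in one of its cells, foot within 7 mm of the cell floor, within 0.15 rad of vertical, at rest, released (all of step 2 and x of rack in the frame of board above -0.0735 m and angle between tube's own z axis and vertical below 0.15 rad and z of tube in the frame of rack between 0.017 and 0.029 m and x of tube in the frame of rack between -0.045 and 0.045 m and y of tube in the frame of rack between -0.09 and 0.09 m and linear speed of tube below 0.02 m/s); the robot touches nothing.
It fails at once if the rack is forced: pushed with more than 25 N (contact force between any of the fingers, the arm and rack above 25 N).
It fails at once if the tall tube is dropped: it moves faster than 0.75 m/s over the rack (linear speed of tube above 0.75 m/s and horizontal distance between tube and rack below 0.11 m).
It fails at once if another thing is knocked over or shifted by more than 30 mm (distance of any of short_tube, bottle_a, bottle_b, tip_box, cooler, timer, beaker from where it was at the start of the episode above 0.03 m or angle between any of bottle_a, bottle_b, tip_box, cooler, timer, beaker's own z axis and vertical above 0.35 rad).
It also fails if it takes over 72 s, if anything falls off the work surface, if the arm or the gripper's body presses on something with over 40 N, if the wrist force passes 120 N, or if a joint passes its speed limit or range.

## Robot

A 7-joint arm with a two-finger parallel gripper is mounted at the origin on the work surface. World frame = base frame: x ahead of the robot, y to its left, z up, the work surface at z = 0. Lengths are in m, angles in rad, forces in N, time in s.
With the tool pointing down it reaches from about 0.425 to 0.875 m from the base axis. Payload 9.9 kg.
Tool frame: the origin (TCP) lies midway between the tips of the shut fingers; the grasp point (between the pads) lies 19 mm behind it; z points along the fingers, y is the direction in which the jaws open and shut (so a half turn about z gives the same grasp; the last joint's range is limited). The gripper opens to 85 mm and grips with 20 to 120 N. Pads are 22 mm wide; open, the fingers measure 114 mm over their backs; the gripper's body (76 mm by 85 mm) begins 54 mm behind the grasp point. The pads swing forward as they close: fully open they stand 13 mm farther back than shut.
Start: joints at [1.09, 0.576, 0.025, 1.437, -0.015, 1.129, -0.057], TCP at [0.261, -0.623, 0.193] pointing down, gripper open.
Joint ranges: [-2.76, 2.76], [-0.34, 2.15], [-1.52, 1.57], [0.19, 2.46], [-1.09, 4.23], [0.17, 1.99], [-2.82, 2.82]. Speed limits (rad/s): [2.22, 2.22, 3.01, 3.01, 3.14, 3.14, 3.14].

## Interface

Orientations are given as a unit quaternion [x, y, z, w].
In Python, from plant import telemetry, cams, arm gives the robot as it stands. The module is installed in compiled form; this text tells all that it offers.
- The arm moves only by the shell command python3 -m jog 'ROWS'. ROWS is text: rows parted by semicolons, each of 5 numbers parted by spaces: the shift along the tool's x, y, z in cm, then the turn about the tool's z in rad, then the closure, from -1 (fully open) to 1 (shut). A call has 1 to 12 rows; each row shifts and turns the pose as measured when the row begins, along the tool's axes as they then stand; what a row does not reach is not made up. A row lasts 1/10 s, in which the tool goes at most 50 mm and 8.59 degrees, less where a joint would pass 70% of its speed; a pose out of reach is approached as far as the arm can. A call is refused whole if a number of a shift passes 5 or a number of a turn 0.15, either way. A call with a gripper value outside its range is refused whole. The fingers move at their own pace and stop on an object; the grip force is fixed at half the most. Time passes only in rows, so rows that do not move let the fingers close. It gives the time, the measured TCP pose, the force and the opening at its end, in the units of the state.
- telemetry.get_state(): the state, without advancing time (a new reading comes with each control period).
- cams.get_image(name): name is "side" or "top"; returns a dict with "pixels" (420x560x3 uint8, red, green, blue), "range_z" (420x560 float32, m along the optical axis (not along the pixel's ray), 0 where there is no reading), "intrinsics" (3x3 intrinsics, pixels), "extrinsics" (4x4, takes a point from world to camera coordinates). Camera axes: x right, y down, z forward; pixel columns grow to the right and rows downward; lengths in m; the calibration is good to about 2 mm. A picture is of the moment at which its call begins.
- arm.job_done(): hands the job in, once; it reports no verdict.
The state is a dict: "time": time; "joint_positions": joint angles; "qvel": joint speeds; "joint_torque": joint torques, N m; "position": TCP position; "eef_rot": TCP orientation; "wrist_force": force on the tool from outside, world axes, zero at the start; "wrist_torque": the same for the moment, N m; "grip_width": finger opening in m.
Only numpy, scipy, OpenCV 4.12 (cv2) and the standard library are available. Lean on these libraries where they do the work, as an engineer would, in place of code of your own. Each camera call takes 0.05 s, during which the arm holds its last target.

## Working session

There is one attempt and no reset: what is moved stays moved. The work goes in short steps, Python scripts to look and compute and a shell command to move; the robot and the scene stay as the last step left them, time stands still between calls to the robot, and variables do not carry over. Pictures are saved under pics/ and viewed, and the job is handed in when it is done.

```bash
mkdir -p pics; ls; python3 - <<'E'
from plant import telemetry, cams
import cv2,numpy as np
s=telemetry.get_state()
for k,v in s.items(): print(k,np.round(v,3))
for n in("side","top"):
    d=cams.get_image(n); cv2.imwrite(f"pics/{n}0.png",d["pixels"][:,:,::-1]); np.savez(f"{n}0.npz",**d)
    print(n,d["intrinsics"].tolist(),np.round(d["extrinsics"],4).tolist())
E
```

```text
pics
time 0.0
joint_positions [ 1.09   0.577  0.025  1.438 -0.015  1.129 -0.057]
qvel [ 0.001 -0.     0.002 -0.     0.     0.002 -0.001]
joint_torque [-1.0000e-03 -7.6576e+01  2.2500e+00 -2.8598e+01  1.5000e-02  1.3000e-02
  0.0000e+00]
position [ 0.261 -0.622  0.192]
eef_rot [ 0.98   0.197 -0.    -0.001]
wrist_force [ 0.026 -0.179  0.368]
wrist_torque [ 0.022 -0.012  0.027]
grip_width 0.085
side [[387.2061648238061, 0.0, 278.7837965665784], [0.0, 387.2061648238061, 206.35116540744892], [0.0, 0.0, 1.0]] [[-0.9879, -0.1549, 0.004, 0.5738], [-0.0916, 0.5632, -0.8212, 0.1361], [0.1249, -0.8117, -0.5706, 1.1944], [0.0, 0.0, 0.0, 1.0]]
top [[383.4522475952601, 0.0, 274.71268937645306], [0.0, 383.4522475952601, 212.93358799818677], [0.0, 0.0, 1.0]] [[-0.0, -1.0, 0.0093, 0.0024], [-0.9865, -0.0015, -0.1636, 0.5829], [0.1636, -0.0092, -0.9865, 0.9484], [0.0, 0.0, 0.0, 1.0]]
```

View pics/side0.png

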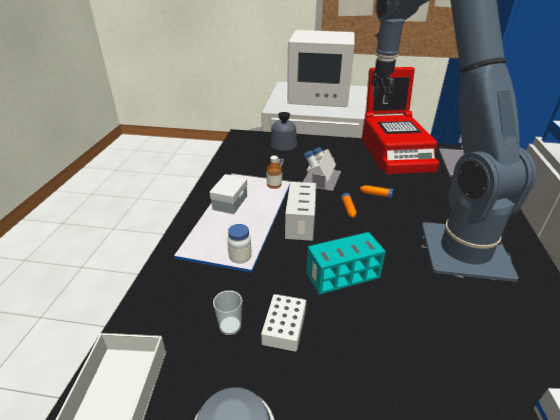

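View pics/top0.png

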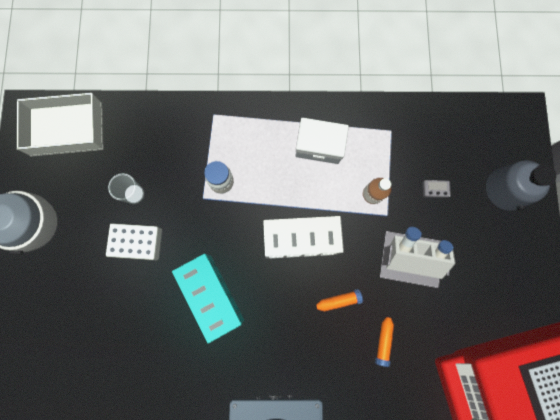

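The grey rack is at top px (303,238) and the turquoise look-alike at (207,298). The holder is at (418,258), with tube caps at (413,234) and (445,246). The orange look-alike tubes are at (340,300) and (385,342). Next I'll take close crops and measurements.

```bash
cat > h.py <<'E'
import numpy as np, cv2
def world(d):
    K=d["intrinsics"];E=d["extrinsics"];z=d["range_z"]
    v,u=np.mgrid[:z.shape[0],:z.shape[1]]
    P=np.stack([(u-K[0,2])/K[0,0]*z,(v-K[1,2])/K[1,1]*z,z],-1)
    W=(P-E[:3,3])@E[:3,:3]
    W[z<=0]=np.nan
    return W
def proj(d,p):
    q=d["extrinsics"][:3,:3]@np.array(p)+d["extrinsics"][:3,3]; q=d["intrinsics"]@q; return q[:2]/q[2]
def load(n): return dict(np.load(n))
E
python3 - <<'E'
from h import *
t=load("top0.npz");s=load("side0.npz")
def crop(d,x0,y0,x1,y1,f,n): cv2.imwrite(n,cv2.resize(np.ascontiguousarray(d["pixels"][y0:y1,x0:x1,::-1]),None,fx=f,fy=f,interpolation=cv2.INTER_CUBIC))
crop(t,200,100,470,300,2.9,"pics/c1.png"); crop(s,240,130,420,250,4,"pics/c2.png")
W=world(t);px=t["pixels"].astype(int)
# rack top
x,y,z=W[...,0],W[...,1],W[...,2]
def rect(m,name):
    n,l,st,c=cv2.connectedComponentsWithStats(m.astype(np.uint8))
    for i in range(1,n):
        if st[i,4]>300:
            P=np.c_[x[l==i],y[l==i]].astype(np.float32); r=cv2.minAreaRect(P)
            print(name,st[i],np.round(c[i]),np.round(r[0],4),np.round(r[1],4),round(r[2],2),"z",np.round(np.median(z[l==i]),4), np.round(cv2.boxPoints(r),3).tolist())
rect((z>.090)&(z<.108),"z99")
rect((z>.006)&(z<.018),"z12")
rect((z>.035)&(z<.055),"z45")
for p in[(413,234),(445,246),(340,300),(303,237),(217,170),(385,185)]: print(p,np.round(W[p[1],p[0]],3))
E
```

```text
z99 [297 119  51  38 589] [324. 138.] [ 0.7766 -0.1182] [0.1232 0.0859] 79.6 z 0.091 [[0.7229999899864197, -0.17100000381469727], [0.8080000281333923, -0.18700000643730164], [0.8299999833106995, -0.06499999761581421], [0.7450000047683716, -0.05000000074505806]]
z99 [506 160  43  42 557] [521. 183.] [ 0.6578 -0.6294] [0.1067 0.09  ] 17.97 z 0.0994 [[0.5929999947547913, -0.6029999852180481], [0.6209999918937683, -0.6890000104904175], [0.722000002861023, -0.656000018119812], [0.6949999928474426, -0.5699999928474426]]
z99 [  0 192  36  54 603] [ 21. 220.] [0.5628 0.6351] [0.1319 0.0814] 2.86 z 0.1027 [[0.4950000047683716, 0.671999990940094], [0.49900001287460327, 0.5910000205039978], [0.6309999823570251, 0.5979999899864197], [0.6269999742507935, 0.6790000200271606]]
z99 [ 263  216   80   40 2778] [302. 235.] [ 0.5195 -0.0647] [0.0885 0.1894] 3.13 z 0.0988 [[0.4699999988079071, 0.027000000700354576], [0.47999998927116394, -0.16200000047683716], [0.5690000057220459, -0.15700000524520874], [0.5580000281333923, 0.03200000151991844]]
z99 [395 248  60  17 325] [424. 257.] [ 0.47   -0.3624] [0.
[... 2304 characters left out ...]
 [411. 268.] [ 0.4419 -0.3467] [0.1587 0.0628] 57.72 z 0.0458 [[0.37299999594688416, -0.3970000147819519], [0.4259999990463257, -0.4309999942779541], [0.5109999775886536, -0.29600000381469727], [0.4580000042915344, -0.2630000114440918]]
z45 [435 323 125  97 514] [480. 358.] [ 0.2425 -0.5321] [0.1288 0.3636] 38.13 z 0.0452 [[0.07999999821186066, -0.42899999022483826], [0.30399999022483826, -0.7149999737739563], [0.4050000011920929, -0.6349999904632568], [0.1809999942779541, -0.3490000069141388]]
(413, 234) [ 0.519 -0.323  0.133]
(445, 246) [ 0.493 -0.41   0.103]
(340, 300) [ 0.361 -0.164  0.028]
(303, 237) [ 0.515 -0.066  0.097]
(217, 170) [0.68  0.146 0.111]
(385, 185) [ 0.637 -0.262  0.133]
```

```bash
sleep 1
```

```text
(no output)
```

View pics/c1.png

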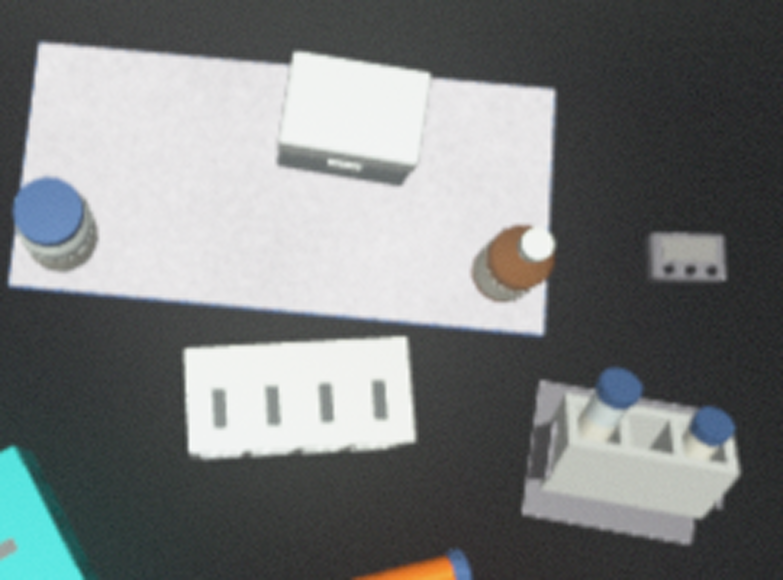

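View pics/c2.png

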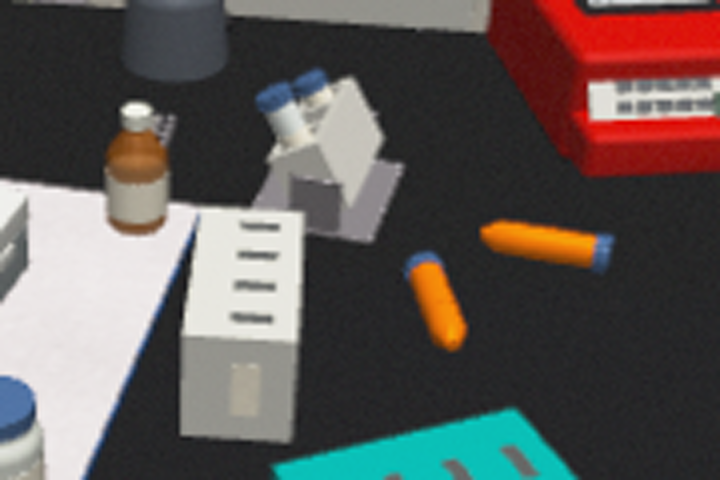

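The taller tube is the cap at top px (413,234): its cap top is at z 0.133, against 0.103 for the one at (445,246). In the close crop it sits in the holder's left cell and sticks out further. The things it could be mistaken for are the short tube (445,246) and the orange tubes. For the rack, the choice is the light-grey block at (303,237), not the turquoise one at (207,298).

Next I'll turn the tool to the board's yaw.

```bash
cat >> h.py <<'E'
def st():
    from plant import telemetry
    from scipy.spatial.transform import Rotation as R
    s=telemetry.get_state(); R_=R.from_quat(s["eef_rot"]).as_matrix()
    return s,R_
def go(target,yaw=None):
    s,R_=st(); d=R_.T@(np.array(target)-s["position"])*100
    a=np.arctan2(R_[1,0],R_[0,0])
    print("t",round(s["time"],2),"pos",np.round(s["position"],4),"yaw x-axis",round(a,3),"tool delta cm",np.round(d,2),"turn",None if yaw is None else round(a-yaw,3),"F",np.round(s["wrist_force"],1),"w",round(s["grip_width"],4))
E
python3 -m jog '0 0 -1 0.12 -0.8;0 0 0 0.12 -0.8;0 0 0 0.12 -0.8;0 0 0 0.12 -0.8;0 0 0 0 -0.8'; python3 -c "
from h import *
go([0.44,-0.065,0.19],-0.092)"
```

```text
time: 0.6
position: [0.2599, -0.6207, 0.1997]
eef_rot: [0.999, -0.05, -0.001, -0.003]
wrist_force: [-0.1, -0.3, -0.4]
grip_width: 0.0768
t 0.6 pos [ 0.2599 -0.6207  0.1997] yaw x-axis -0.101 tool delta cm [ 12.32 -57.1    1.26] turn -0.009 F [-0.1 -0.3 -0.4] w 0.0768
```

```bash
python3 -m jog '1 -4.7 0 0 -0.8;1 -4.7 0 0 -0.8;1 -4.7 0 0 -0.8;1 -4.7 0 0 -0.8;1 -4.7 0 0 -0.8;1 -4.7 0 0 -0.8;1 -4.7 0 0 -0.8;1 -4.7 0 0 -0.8;1 -4.7 0 0 -0.8;1 -4.7 0 0 -0.8;1 -4.7 0 0 -0.8;0 0 0 0 -0.8'; python3 -c "
from h import *
go([0.435,-0.064,0.032],-0.092)"
```

```text
time: 1.8
position: [0.4144, -0.0955, 0.1984]
eef_rot: [1.0, -0.026, -0.002, -0.002]
wrist_force: [0.3, -0.3, 0.5]
grip_width: 0.0768
t 1.8 pos [ 0.4144 -0.0955  0.1984] yaw x-axis -0.051 tool delta cm [ 1.98 -3.19 16.64] turn 0.041 F [ 0.3 -0.3  0.5] w 0.0768
```

```bash
python3 -m jog '2 -3.2 0 0.04 -0.8;0 0 0 0 -0.8;0 0 4 0 -0.8;0 0 4 0 -0.8;0 0 4 0 -0.8;0 0 3 0 -0.8;0 0 0 0 -0.8'; python3 -c "
from h import *
go([0.435,-0.064,0.032],-0.092)"
```

```text
time: 2.5
position: [0.4393, -0.0632, 0.0457]
eef_rot: [1.0, -0.031, 0.001, -0.001]
wrist_force: [0.3, 0.2, 1.0]
grip_width: 0.0771
t 2.5 pos [ 0.4393 -0.0632  0.0457] yaw x-axis -0.061 tool delta cm [-0.42  0.11  1.37] turn 0.031 F [0.3 0.2 1. ] w 0.0771
```

```bash
python3 -m jog '0 0 1.4 0.03 -0.8;0 0 0.2 0 -0.8;0 0 0 0 -0.8'; python3 -c "
from h import *
go([0.46,-0.065,0.032],-0.092)
from plant import cams
for n in('side','top'):
    d=cams.get_image(n); np.savez(n+'1.npz',**d); print(proj(d,[.47,-.06,.05]))
    cv2.imwrite('pics/%s1.png'%n,cv2.resize(d['pixels'][:,:,::-1][130:350,200:440] if n=='side' else d['pixels'][:,:,::-1][130:330,180:460],None,fx=2.5,fy=2.5))
"
```

```text
time: 2.8
position: [0.4399, -0.0645, 0.0315]
eef_rot: [0.999, -0.043, 0.001, -0.001]
wrist_force: [-0.4, 0.8, -0.4]
grip_width: 0.0768
t 2.8 pos [ 0.4399 -0.0645  0.0315] yaw x-axis -0.087 tool delta cm [ 2.   -0.12 -0.04] turn 0.005 F [-0.4  0.8 -0.4] w 0.0768
[314.97581211 211.87966576]
[299.40141712 256.56405347]
```

View pics/side1.png

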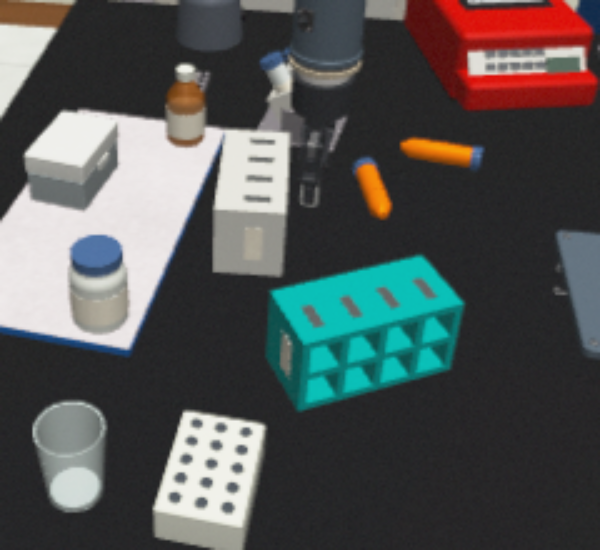

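View pics/top1.png

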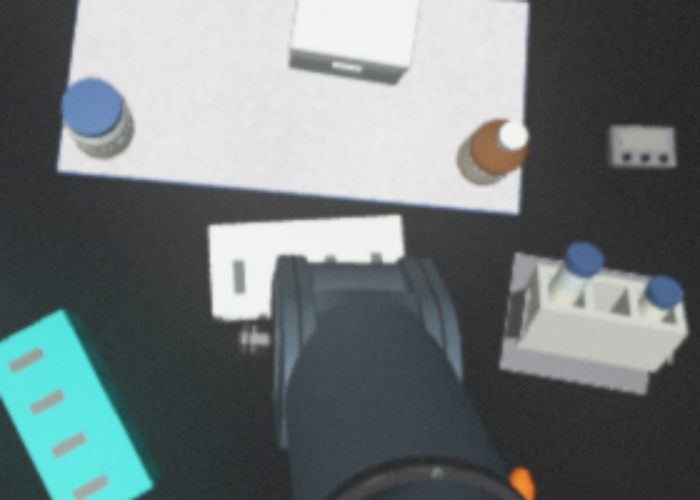

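In the side view (crop px 310,190) the fingers are just in front of the rack's cell face, low, and clear of everything else. Now pushing slowly.

```bash
python3 -m jog '0.5 0 0 0 -0.8;0.5 0 0 0 -0.8;0.5 0 0 0 -0.8;0.5 0 0 0 -0.8;0.5 0 0 0 -0.8;0.5 0 0 0 -0.8'; python3 -c "
from h import *
go([0.505,-0.069,0.032],-0.092)"
```

```text
time: 3.5
position: [0.471, -0.0666, 0.0341]
eef_rot: [0.999, -0.042, 0.001, -0.002]
wrist_force: [-5.1, 1.9, 3.1]
grip_width: 0.0769
t 3.5 pos [ 0.471  -0.0666  0.0341] yaw x-axis -0.084 tool delta cm [ 3.41 -0.05  0.22] turn 0.008 F [-5.1  1.9  3.1] w 0.0769
```

```bash
python3 -m jog '0.4 0 0.1 0.008 -0.8;0.4 0 0.1 0 -0.8;0.4 0 0.1 0 -0.8;0.4 0 0 0 -0.8;0.4 0 0 0 -0.8'; python3 -c "
from h import *
go([0.505,-0.069,0.032],-0.092)
from plant import cams
d=cams.get_image('top');s=cams.get_image('side')
for n,d in(('a',s),('b',d)): cv2.imwrite('pics/%s2.png'%n,cv2.resize(np.ascontiguousarray(d['pixels'][150:270,230:350,::-1]),None,fx=4,fy=4))
W=world(d);z=W[...,2];m=(z>.09)&(z<.106)
n,l,s_,c=cv2.connectedComponentsWithStats(m.astype(np.uint8))
for i in range(1,n):
  if s_[i,4]>300 and 260<c[i][0]<340 and c[i][1]>190:
    P=W[l==i][:,:2].astype(np.float32); r=cv2.minAreaRect(P);print(c[i],r,cv2.boxPoints(r).round(3).tolist())
"
```

```text
time: 4.0
position: [0.491, -0.068, 0.0304]
eef_rot: [0.999, -0.046, -0.0, -0.002]
wrist_force: [-3.8, 1.2, 2.5]
grip_width: 0.0766
t 4.0 pos [ 0.491  -0.068   0.0304] yaw x-axis -0.092 tool delta cm [ 1.4  -0.03 -0.16] turn -0.0 F [-3.8  1.2  2.5] w 0.0766
[277.65101523 221.04568528] ((0.5530931949615479, -0.005051948130130768), (0.058290451765060425, 0.08823799341917038), 85.53082275390625) [[0.5070000290870667, -0.03099999949336052], [0.5950000286102295, -0.03799999877810478], [0.5989999771118164, 0.020999999716877937], [0.5109999775886536, 0.027000000700354576]]
```

View pics/b2.png

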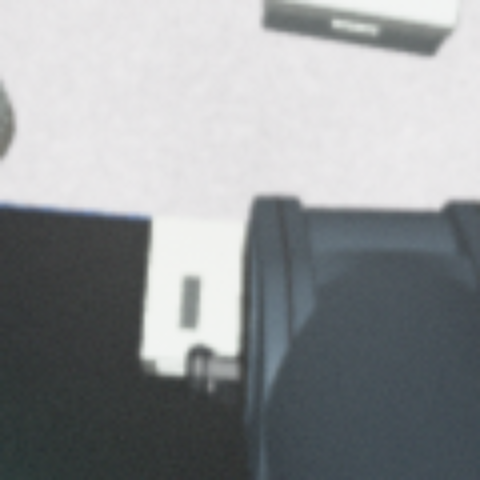

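View pics/a2.png

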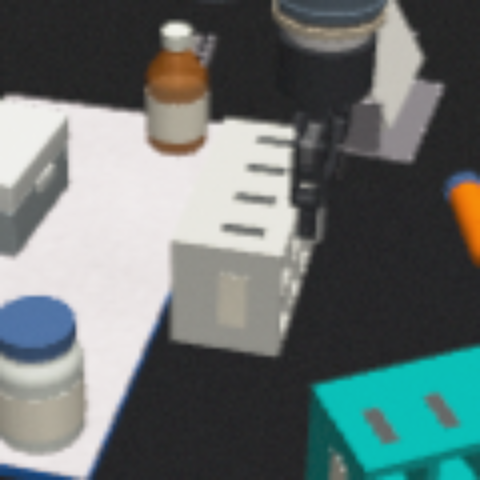

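The rack is now nearly square, with a gap of about 15 mm left at the board edge (top crop px 150,215). I'll keep going.

```bash
python3 -m jog '0.4 0 -0.1 0 -0.8;0.4 0 0 0 -0.8;0.3 0 0 0 -0.8'; python3 -m jog '0.25 0 0 0 -0.8;0.25 0 0 0 -0.8'; python3 -m jog '0.2 0 0 0 -0.8;0.2 0 0 0 -0.8'; python3 -c "
from h import *
go([0.508,-0.069,0.032],-0.092)"
```

```text
time: 4.4
position: [0.5028, -0.0697, 0.0314]
eef_rot: [0.999, -0.047, -0.0, -0.001]
wrist_force: [-4.7, 1.0, 2.0]
grip_width: 0.077
time: 4.6
position: [0.5069, -0.0704, 0.0313]
eef_rot: [0.999, -0.047, -0.001, -0.001]
wrist_force: [-14.8, 2.4, 11.4]
grip_width: 0.0766
time: 4.8
position: [0.5063, -0.0703, 0.0309]
eef_rot: [0.999, -0.046, -0.006, -0.001]
wrist_force: [-10.5, 1.9, 8.3]
grip_width: 0.0767
t 4.8 pos [ 0.5063 -0.0703  0.0309] yaw x-axis -0.093 tool delta cm [ 0.15 -0.15 -0.11] turn -0.001 F [-10.5   1.9   8.3] w 0.0767
```

The force rose, so the rack is against the edge. I'll back off and check.

```bash
python3 -m jog '-0.3 0 0 0 -0.8;-1 0 0 0 -0.8;-1.5 0 0 0 -0.8;0 0 0 0 -0.8'; cat >> h.py <<'E'
BO=np.array([.7282,-.062,0]);BY=-.0919
def rack_top(d,lo=.09,hi=.106,box=(240,360,150,290),f=None):
    W=world(d);z=W[...,2];m=(z>lo)&(z<hi)&np.isfinite(z)
    n,l,s_,c=cv2.connectedComponentsWithStats(m.astype(np.uint8))
    for i in range(1,n):
      if s_[i,4]>150 and box[0]<c[i][0]<box[1] and box[2]<c[i][1]<box[3]:
        P=W[l==i][:,:2].astype(np.float32); r=cv2.minAreaRect(P);B=cv2.boxPoints(r)
        print("px",c[i].round(),s_[i,4],"rect",np.round(r[0],3),np.round(r[1],3),round(r[2],1),"z",np.round(np.median(z[l==i]),3))
        q=B-BO[:2]; cs,sn=np.cos(BY),np.sin(BY); print("  board frame corners",np.c_[q@[cs,sn],q@[-sn,cs]].round(3).tolist())
def snap(tag,crops):
    from plant import cams
    out={}
    for n,c in crops.items():
        d=cams.get_image(n);out[n]=d
        x0,y0,x1,y1=c;f=min(800/(x1-x0),600/(y1-y0),4)
        cv2.imwrite(f"pics/{n}_{tag}.png",cv2.resize(np.ascontiguousarray(d['pixels'][y0:y1,x0:x1,::-1]),None,fx=f,fy=f,interpolation=cv2.INTER_CUBIC))
    return out
E
python3 -c "
from h import *
go([0.508,-0.069,0.032],-0.092)
o=snap('3',{'side':(200,150,400,300),'top':(200,150,400,300)})
rack_top(o['top']);rack_top(o['side'],box=(270,320,170,220))"
```

```text
time: 5.2
position: [0.4808, -0.0682, 0.0317]
eef_rot: [0.999, -0.047, -0.002, -0.001]
wrist_force: [0.4, 0.5, -0.8]
grip_width: 0.0772
t 5.2 pos [ 0.4808 -0.0682  0.0317] yaw x-axis -0.094 tool delta cm [ 2.71 -0.18 -0.04] turn -0.002 F [ 0.4  0.5 -0.8] w 0.0772
px [285. 214.] 997 rect [ 0.563 -0.068] [0.179 0.089] 84.6 z 0.099
  board frame corners [[-0.209, -0.11], [-0.12, -0.11], [-0.12, 0.068], [-0.208, 0.069]]
px [288. 197.] 942 rect [ 0.562 -0.071] [0.195 0.089] 84.7 z 0.1
  board frame corners [[-0.21, -0.121], [-0.121, -0.122], [-0.12, 0.074], [-0.209, 0.074]]
```

View pics/side_3.png

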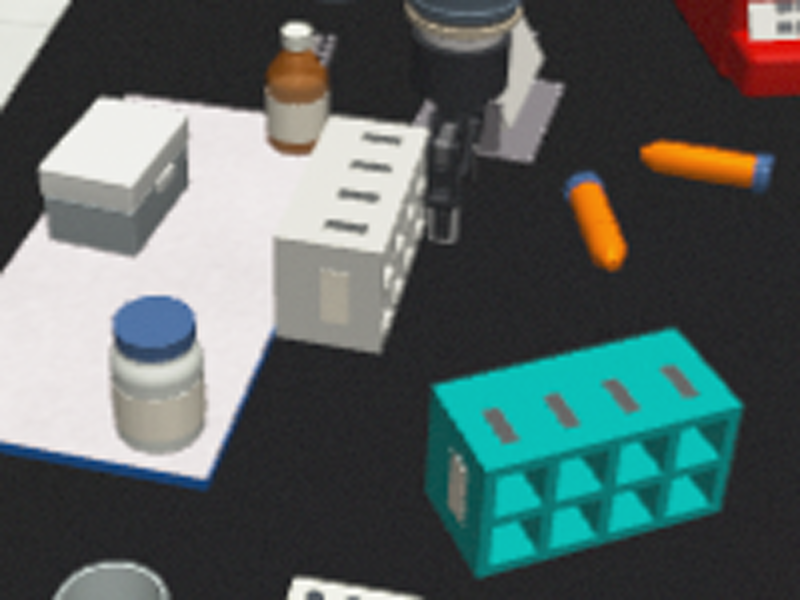

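The rack is square at board x = -0.120, with a yaw difference of about 0. Next I'll shut the fingers, raise them to z 0.085 and push on the centre rib.

```bash
python3 -m jog '-0.5 -0.5 -2 0 1;0 0 -2 0 1;0 0 -1.3 0 1;0 0 0 0 1;0 0 0 0 1;0 0 0 0 1'; python3 -c "
from h import *
go([0.505,-0.0653,0.086],-0.092)"
```

```text
time: 5.9
position: [0.4841, -0.0631, 0.0865]
eef_rot: [0.999, -0.047, 0.002, -0.001]
wrist_force: [-0.2, -0.5, -0.4]
grip_width: -0.0
t 5.9 pos [ 0.4841 -0.0631  0.0865] yaw x-axis -0.094 tool delta cm [2.1  0.03 0.06] turn -0.002 F [-0.2 -0.5 -0.4] w -0.0
```

```bash
python3 -m jog '0.8 0 0.05 0 1;0.7 0 0 0 1;0.4 0 0 0 1;0.4 0 0 0 1;0.4 0 0 0 1'; python3 -m jog '0.4 0 0 0 1;0.4 0 0 0 1';python3 -c "
from h import *
go([0.505,-0.0653,0.086],-0.092)
o=snap('4',{'side':(200,150,400,300)})"
```

```text
time: 6.4
position: [0.5126, -0.0658, 0.0839]
eef_rot: [0.999, -0.047, 0.001, -0.001]
wrist_force: [-0.1, 0.1, 0.3]
grip_width: 0.0002
time: 6.6
position: [0.5212, -0.0667, 0.0837]
eef_rot: [0.999, -0.047, 0.0, -0.001]
wrist_force: [1.2, -0.1, -0.4]
grip_width: 0.0001
t 6.6 pos [ 0.5212 -0.0667  0.0837] yaw x-axis -0.094 tool delta cm [-1.63  0.02 -0.23] turn -0.002 F [ 1.2 -0.1 -0.4] w 0.0001
```

View pics/side_4.png

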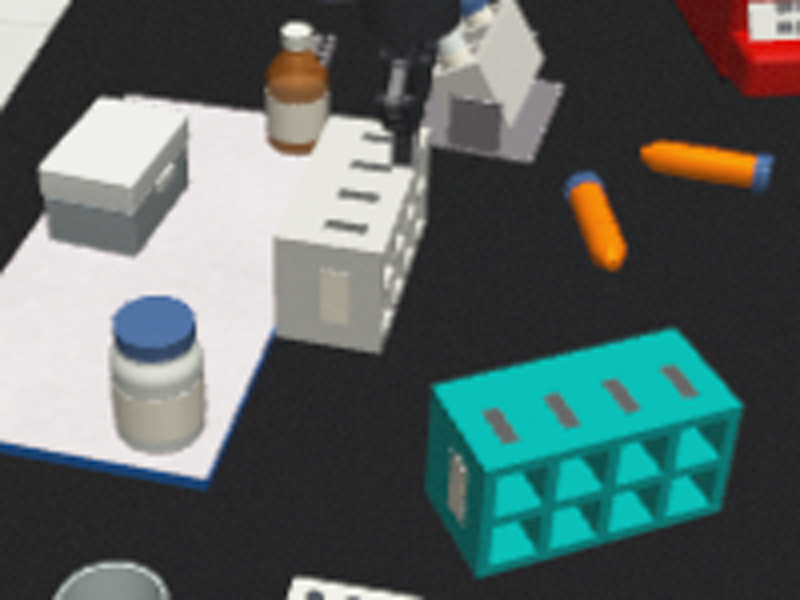

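```bash
python3 -c "
from h import *
from plant import cams
d=cams.get_image('side');t=cams.get_image('top')
np.savez('s5.npz',**d);np.savez('t5.npz',**t)
for p in([.5212,-.0667,.0837],[.5102,-.0667,.0837],[.532,-.0667,.0837],[.519,-.0666,.099],[.519,-.0666,.054],[.5212,-.0667,.15]): print(p,((proj(d,p)-[200,150])*4).round(), proj(t,p).round())
W=world(d)
for v in range(170,194,2): print(v,[tuple(W[v,u].round(3)) for u in (298,300,302)])
rack_top(t);rack_top(d,box=(270,320,170,220))
cv2.imwrite('pics/t5.png',cv2.resize(np.ascontiguousarray(t['pixels'][170:280,240:360,::-1]),None,fx=5,fy=5))
"
```

```text
[0.5212, -0.0667, 0.0837] [400. 203.] [303. 235.]
[0.5102, -0.0667, 0.0837] [414. 205.] [303. 240.]
[0.532, -0.0667, 0.0837] [387. 202.] [303. 231.]
[0.519, -0.0666, 0.099] [404. 188.] [303. 235.]
[0.519, -0.0666, 0.054] [402. 233.] [302. 237.]
[0.5212, -0.0667, 0.15] [403. 134.] [305. 232.]
170 [(np.float64(0.527), np.float64(-0.018), np.float64(0.225)), (np.float64(0.522), np.float64(-0.03), np.float64(0.219)), (np.float64(0.516), np.float64(-0.032), np.float64(0.219))]
172 [(np.float64(0.527), np.float64(-0.018), np.float64(0.219)), (np.float64(0.523), np.float64(-0.038), np.float64(0.208)), (np.float64(0.517), np.float64(-0.038), np.float64(0.209))]
174 [(np.float64(0.526), np.float64(-0.009), np.float64(0.217)), (np.float64(0.52), np.float64(-0.013), np.float64(0.216)), (np.float64(0.515), np.float64(-0.022), np.float64(0.211))]
176 [(np.float64(0.526), np.float64(-0.01), np.float64(0.21)), (np.float64(0.519), np.float64(-0.004), np.float64(0.214)), (np.float64(0.515), np.float64(-0.021), np.float64(0.205))]
178 [(np.float64(0.525), np.float64(-0.01), np.float64(0.203)), (np.flo
[... 1014 characters left out ...]
, np.float64(0.138))]
190 [(np.float64(0.528), np.float64(-0.054), np.float64(0.133)), (np.float64(0.522), np.float64(-0.053), np.float64(0.135)), (np.float64(0.516), np.float64(-0.059), np.float64(0.131))]
192 [(np.float64(0.531), np.float64(-0.09), np.float64(0.102)), (np.float64(0.525), np.float64(-0.092), np.float64(0.102)), (np.float64(0.519), np.float64(-0.096), np.float64(0.1))]
px [277. 214.] 666 rect [ 0.568 -0.008] [0.06  0.088] 84.8 z 0.099
  board frame corners [[-0.208, 0.009], [-0.12, 0.009], [-0.12, 0.069], [-0.208, 0.069]]
px [286. 198.] 864 rect [ 0.561 -0.072] [0.197 0.089] 84.8 z 0.1
  board frame corners [[-0.21, -0.124], [-0.121, -0.124], [-0.121, 0.073], [-0.21, 0.073]]
```

View pics/t5.png

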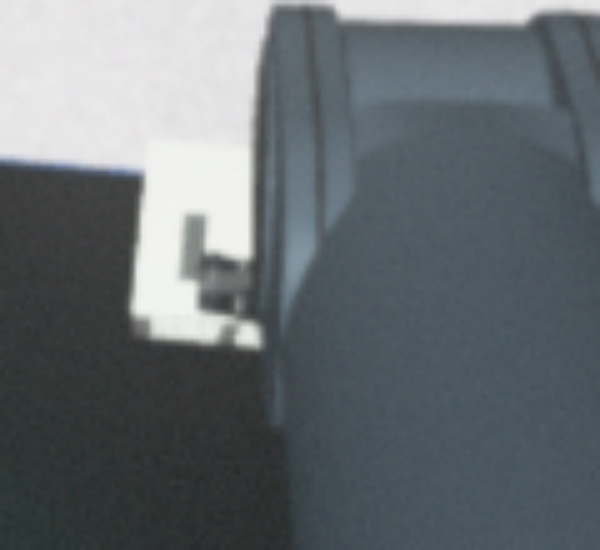

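```bash
python3 -c "
from h import *
d=load('s5.npz');W=world(d)
for k in (1,2,0):
  print('xyz'[k])
  for v in range(184,212,2): print(v,[int(round(W[v,u,k]*1000)) if np.isfinite(W[v,u,k]) else None for u in range(286,314,2)])
cv2.imwrite('pics/s5.png',cv2.resize(np.ascontiguousarray(d['pixels'][165:225,270:330,::-1]),None,fx=10,fy=10,interpolation=cv2.INTER_NEAREST))
"
```

```text
y
184 [-138, -139, -140, -141, -140, -144, -53, -58, -57, -72, -152, -299, -307, -286]
186 [-123, -127, -127, -126, -128, -131, -54, -55, -58, -138, -153, -293, -290, -296]
188 [-112, -113, -112, -117, -116, -117, -52, -52, -59, -124, -153, -283, -284, -291]
190 [-102, -98, -101, -100, -104, -103, -54, -53, -59, -114, -159, -265, -270, -270]
192 [-90, -90, -89, -90, -90, -92, -90, -92, -96, -116, -157, -249, -253, -250]
194 [-74, -75, -79, -83, -78, -80, -84, -80, -83, -154, -161, -243, -240, -244]
196 [-65, -69, -62, -65, -69, -71, -68, -73, -84, -142, -224, -224, -226, -228]
198 [-48, -53, -53, -54, -56, -58, -55, -58, -105, -126, -210, -214, -216, -215]
200 [-38, -40, -42, -43, -44, -43, -44, -43, -112, -127, -198, -198, -201, -204]
202 [-31, -31, -32, -36, -29, -33, -35, -50, -108, -154, -189, -190, -189, -191]
204 [-19, -18, -19, -20, -26, -20, -27, -65, -94, -159, -172, -175, -177, -177]
206 [-4, -9, -7, -13, -9, -13, -15, -65, -87, -147, -161, -161, -164, -163]
208 [4, 5, 2, 0, -1, -3, -19, -66, -106, -134, -146, -149, -154, -153]
210 [19, 13, 15, 13, 8, 11, -20, -54, -108, -1
[... 1273 characters left out ...]
 514, 510, 509, 501, 494]
194 [569, 562, 556, 550, 543, 537, 531, 524, 517, 516, 510, 508, 500, 493]
196 [568, 562, 554, 548, 542, 536, 529, 523, 517, 515, 514, 506, 499, 492]
198 [565, 559, 553, 547, 540, 534, 527, 521, 518, 513, 512, 505, 498, 490]
200 [564, 558, 551, 545, 539, 532, 526, 519, 519, 513, 511, 504, 497, 489]
202 [563, 556, 550, 544, 537, 531, 525, 520, 518, 515, 510, 503, 495, 488]
204 [561, 555, 548, 542, 536, 530, 524, 521, 517, 515, 508, 501, 494, 487]
206 [559, 553, 547, 541, 534, 529, 523, 521, 516, 513, 507, 500, 493, 486]
208 [558, 552, 546, 540, 533, 527, 523, 520, 517, 512, 506, 499, 492, 485]
210 [556, 550, 544, 538, 532, 526, 522, 519, 517, 512, 505, 498, 491, 484]
```

View pics/s5.png

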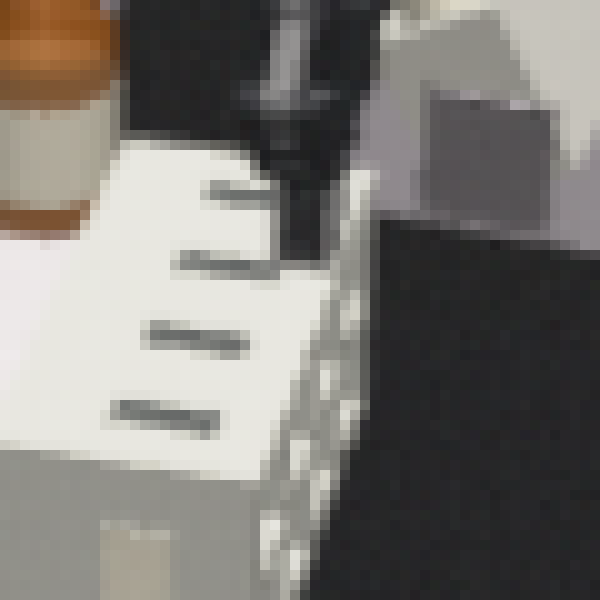

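```bash
python3 -c "
from h import *
d=load('side1.npz');W=world(d)
# TCP (.4399,-.0645,.0315) open .8
for k in (1,2,0):
  print('xyz'[k])
  for v in range(184,218,2): print(v,[int(round(W[v,u,k]*1000)) if np.isfinite(W[v,u,k]) else None for u in range(312,336,2)])
for y in(-.03,-.02,-.1): print(proj(d,[.44,y,.0445]),proj(d,[.44,y,.08]))
cv2.imwrite('pics/s1.png',cv2.resize(np.ascontiguousarray(d['pixels'][165:225,290:350,::-1]),None,fx=10,fy=10,interpolation=cv2.INTER_NEAREST))
"
```

```text
y
184 [-151, -155, -290, -287, -41, -27, -18, -19, -27, -44, -39, -323]
186 [-135, -141, -290, -284, -38, -6, -4, -11, -20, -38, -49, -311]
188 [-130, -125, -284, -287, 4, 4, 0, 7, 4, -36, -292, -302]
190 [-115, -114, -274, -269, 5, 2, 4, 5, -3, -32, -272, -281]
192 [-98, -98, -262, -259, 2, -1, 4, 7, -100, -26, -273, -271]
194 [-90, -90, -248, -245, 7, 2, -1, 4, -24, -26, -255, -257]
196 [-78, -78, -232, -233, 2, 5, 5, 6, -22, -240, -245, -243]
198 [-69, -68, -217, -217, 3, -222, -217, 7, -104, -227, -227, -230]
200 [-51, -55, -207, -203, 6, 0, -3, 4, -210, -209, -216, -219]
202 [-43, -44, -192, -191, 5, 2, 4, 9, -200, -204, -201, -200]
204 [-30, -30, -176, -182, -19, -14, 1, 7, -185, -186, -183, -193]
206 [-19, -22, -162, -166, -21, -13, -10, -18, -168, -175, -178, -175]
208 [-11, -11, -148, -157, -20, -13, -11, -21, -160, -160, -161, -160]
210 [-3, -140, -143, -145, -22, -13, -11, -19, -148, -151, -149, -149]
212 [10, -127, -128, -130, -129, -128, -20, -133, -136, -137, -137, -138]
214 [23, -116, -114, -121, -120, -120, -120, -121, -123, -127, None, -124]
216 [24, -105, -108, -104
[... 1530 characters left out ...]
, 417, 410]
202 [481, 475, 474, 467, 455, 449, 443, 437, 431, 424, 416, 409]
204 [480, 474, 473, 466, 455, 448, 442, 436, 430, 423, 416, 409]
206 [479, 473, 472, 465, 454, 448, 442, 436, 429, 422, 415, 408]
208 [478, 472, 471, 464, 454, 447, 441, 435, 429, 422, 415, 408]
210 [477, 477, 470, 463, 453, 447, 441, 435, 428, 421, 414, 407]
212 [476, 476, 469, 462, 455, 448, 440, 434, 427, 421, 414, 407]
214 [475, 475, 468, 461, 454, 447, 441, 434, 427, 420, None, 406]
216 [475, 474, 467, 460, 454, 447, 440, 433, 426, 419, 413, 406]
[323.44508312 219.48480468] [324.22622187 210.50936949]
[323.25389783 221.32930681] [324.03705911 212.32478305]
[324.71679607 207.21567449] [325.48344283 198.44369678]
```

View pics/s1.png

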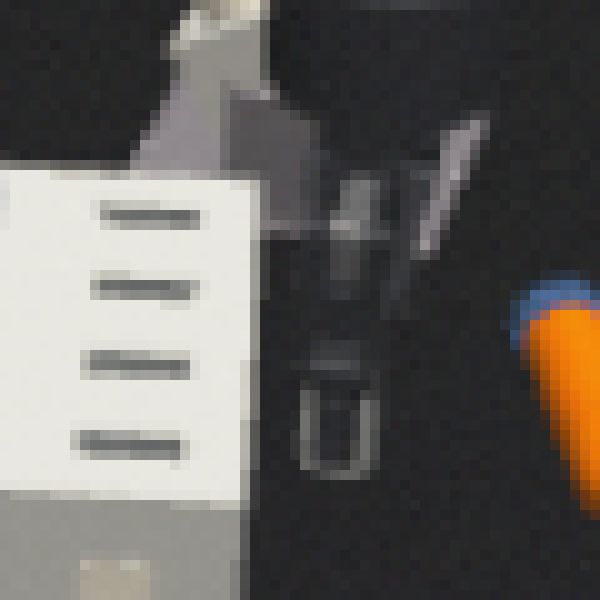

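```bash
python3 -c "
from h import *
d=load('side0.npz');W=world(d)
for p in([.261,-.623,.193],[.261,-.623,.206],[.261,-.623,.25]): print(proj(d,p))
cv2.imwrite('pics/s0.png',cv2.resize(np.ascontiguousarray(d['pixels'][40:130,340:430,::-1]),None,fx=6,fy=6,interpolation=cv2.INTER_NEAREST))
for v in range(76,112,2): print(v,[tuple((W[v,u]*1000).round().astype(int)) if np.isfinite(W[v,u,0]) else None for u in range(374,400,4)])
"
```

```text
[377.40200181 111.55643241]
[377.86732587 108.56160843]
[379.47448683  98.21792621]
76 [(np.int64(292), np.int64(-670), np.int64(325)), (np.int64(280), np.int64(-621), np.int64(340)), (np.int64(267), np.int64(-603), np.int64(346)), (np.int64(253), np.int64(-585), np.int64(351)), (np.int64(215), np.int64(-778), np.int64(298)), (np.int64(198), np.int64(-780), np.int64(298)), (np.int64(180), np.int64(-786), np.int64(297))]
78 [(np.int64(290), np.int64(-676), np.int64(315)), (np.int64(279), np.int64(-620), np.int64(332)), (np.int64(266), np.int64(-601), np.int64(338)), (np.int64(252), np.int64(-586), np.int64(343)), (np.int64(215), np.int64(-762), np.int64(294)), (np.int64(198), np.int64(-765), np.int64(294)), (np.int64(180), np.int64(-777), np.int64(291))]
80 [(np.int64(291), np.int64(-645), np.int64(316)), (np.int64(277), np.int64(-626), np.int64(322)), (np.int64(265), np.int64(-597), np.int64(332)), (np.int64(252), np.int64(-575), np.int64(339)), (np.int64(239), np.int64(-559), np.int64(344)), (np.int64(196), np.int64(-767), np.int64(285)), (np.int64(179), np.int64(-773), np.int64(284
[... 4409 characters left out ...]
), np.int64(177))]
108 [(np.int64(267), np.int64(-732), np.int64(168)), (np.int64(249), np.int64(-735), np.int64(168)), (np.int64(231), np.int64(-740), np.int64(167)), (np.int64(214), np.int64(-741), np.int64(168)), (np.int64(195), np.int64(-752), np.int64(165)), (np.int64(178), np.int64(-751), np.int64(166)), (np.int64(160), np.int64(-752), np.int64(167))]
110 [(np.int64(266), np.int64(-729), np.int64(160)), (np.int64(248), np.int64(-732), np.int64(160)), (np.int64(231), np.int64(-733), np.int64(160)), (np.int64(213), np.int64(-737), np.int64(160)), (np.int64(195), np.int64(-740), np.int64(160)), (np.int64(176), np.int64(-753), np.int64(156)), (np.int64(156), np.int64(-767), np.int64(152))]
```

View pics/s0.png

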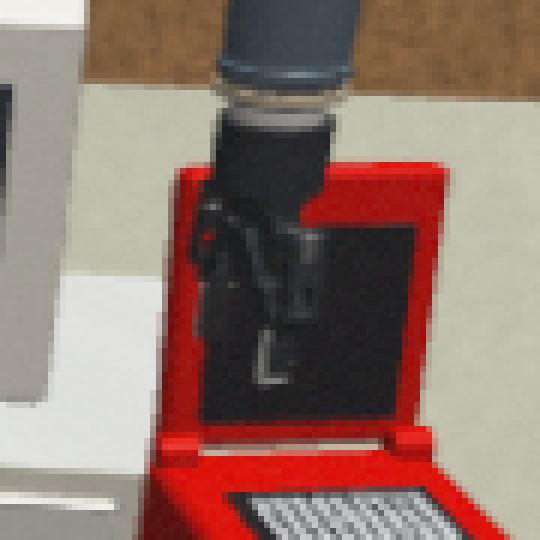

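The picture disagrees with the reported height. In both the open and shut views, and at the start, the real fingertips sit about 43 mm above the reported TCP (tip seen at z 0.128, reported 0.084). That explains why there was no contact: the fingers passed over the rack, which hasn't moved. I'll take true shut tip = reported z + 0.043, retreat, go lower and push again.

```bash
python3 -m jog '-2 0 0 0 1;-1.8 0 0 0 1;0 0 2 0 1;0 0 2.2 0 1;0 0 0 0 1'; python3 -c "
from h import *
go([0.505,-0.065,0.042],-0.092)
o=snap('6',{'side':(250,160,350,235)})
W=world(o['side'])
"
```

```text
time: 7.25
position: [0.4817, -0.0629, 0.0417]
eef_rot: [0.999, -0.047, 0.001, -0.001]
wrist_force: [-0.6, 0.2, 0.6]
grip_width: 0.0003
t 7.25 pos [ 0.4817 -0.0629  0.0417] yaw x-axis -0.094 tool delta cm [ 2.34 -0.01 -0.02] turn -0.002 F [-0.6  0.2  0.6] w 0.0003
```

View pics/side_6.png

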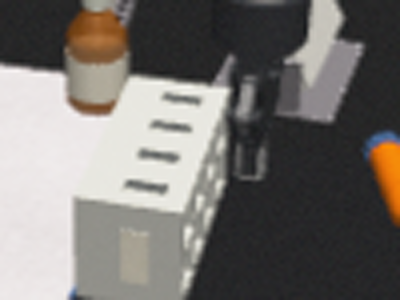

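The shut fingers are now in front of the upper part of the cell face (crop px 250,175). Pushing.

```bash
python3 -m jog '0.9 0 0 0 1;0.7 0 0 0 1;0.4 0 0 0 1;0.4 0 0 0 1'; python3 -m jog '0.4 0 0 0 1;0.4 0 0 0 1';python3 -m jog '0.4 0 0 0 1;0.4 0 0 0 1';python3 -c "
from h import *
go([0.505,-0.0653,0.042],-0.092)
o=snap('7',{'side':(200,150,400,300)})"
```

```text
time: 7.7
position: [0.5077, -0.0655, 0.0456]
eef_rot: [0.999, -0.047, 0.002, -0.001]
wrist_force: [-13.5, 2.4, 9.6]
grip_width: -0.0
time: 7.9
position: [0.5078, -0.0658, 0.0452]
eef_rot: [0.999, -0.047, -0.006, -0.001]
wrist_force: [-14.1, 2.0, 10.0]
grip_width: 0.0001
time: 8.1
position: [0.5073, -0.066, 0.0447]
eef_rot: [0.999, -0.047, -0.014, -0.001]
wrist_force: [-12.4, 1.1, 8.3]
grip_width: 0.0001
t 8.1 pos [ 0.5073 -0.066   0.0447] yaw x-axis -0.095 tool delta cm [-0.23 -0.05  0.28] turn -0.003 F [-12.4   1.1   8.3] w 0.0001
```

View pics/side_7.png

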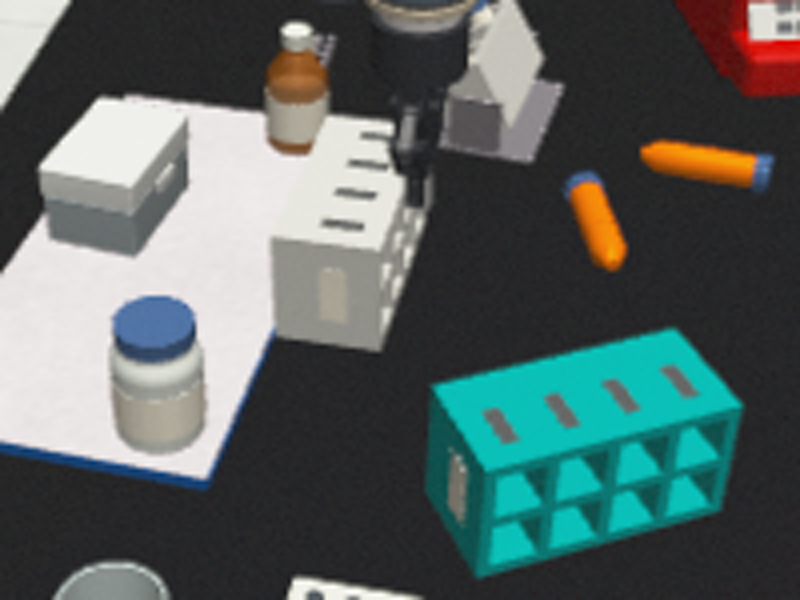

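At the moment the fingers are pressing the rack down by friction: about +9 N vertical on the tool and no rotation. The contact point has to travel up as well as forward, on the arc about the board edge, so I'll follow that arc.

```bash
python3 -m jog '0 0 -0.3 0 1;0.2 0 -0.4 0 1;0.4 0 -0.45 0 1'; python3 -m jog '0.4 0 -0.4 0 1;0.5 0 -0.45 0 1';python3 -c "
from h import *
go([0.505,-0.0653,0.042],-0.092)
o=snap('8',{'side':(200,150,400,300)})"
```

```text
time: 8.45
position: [0.5119, -0.0666, 0.0562]
eef_rot: [0.999, -0.047, -0.016, -0.001]
wrist_force: [-1.9, -0.3, -1.0]
grip_width: -0.0002
time: 8.65
position: [0.5225, -0.0676, 0.0655]
eef_rot: [0.999, -0.047, -0.016, -0.001]
wrist_force: [-1.8, 0.6, 0.0]
grip_width: -0.0002
t 8.65 pos [ 0.5225 -0.0676  0.0655] yaw x-axis -0.095 tool delta cm [-1.69 -0.06  2.4 ] turn -0.003 F [-1.8  0.6  0. ] w -0.0002
```

View pics/side_8.png

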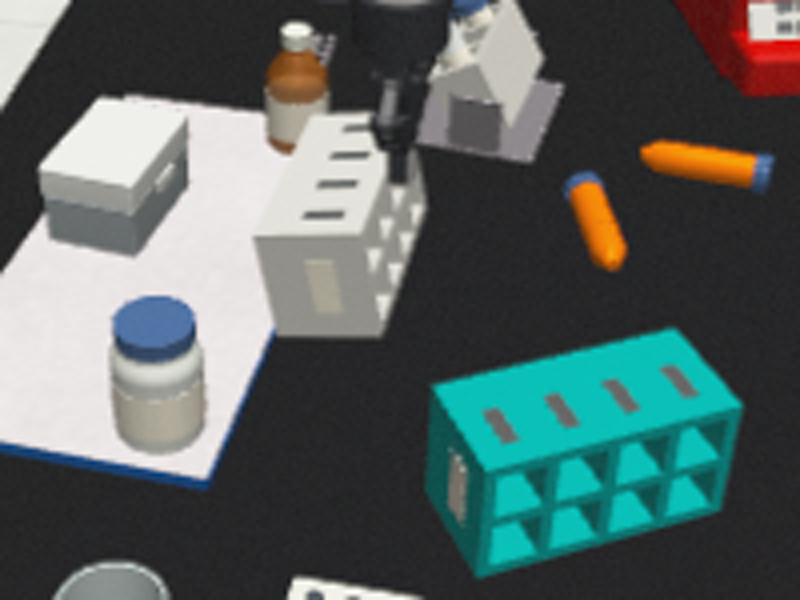

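It's now tipping with only about 2 N, at roughly 10°. I'll keep following the arc.

```bash
python3 -m jog '0.6 0 -0.4 0 1;0.6 0 -0.4 0 1;0.6 0 -0.35 0 1';python3 -c "
from h import *
go([0.505,-0.0653,0.042],-0.092)";python3 -m jog '0.6 0 -0.3 0 1;0.6 0 -0.25 0 1;0.6 0 -0.2 0 1';python3 -c "
from h import *
go([0.505,-0.0653,0.042],-0.092)
o=snap('9',{'side':(200,150,400,300)})"
```

```text
time: 9.0
position: [0.5441, -0.0696, 0.0784]
eef_rot: [0.999, -0.047, -0.014, -0.001]
wrist_force: [-0.4, 0.4, 0.6]
grip_width: -0.0002
t 9.0 pos [ 0.5441 -0.0696  0.0784] yaw x-axis -0.095 tool delta cm [-3.83 -0.06  3.75] turn -0.003 F [-0.4  0.4  0.6] w -0.0002
time: 9.3
position: [0.5652, -0.0716, 0.0864]
eef_rot: [0.999, -0.047, -0.013, -0.001]
wrist_force: [-0.7, -0.4, -0.1]
grip_width: 0.0
t 9.3 pos [ 0.5652 -0.0716  0.0864] yaw x-axis -0.095 tool delta cm [-5.93 -0.05  4.6 ] turn -0.003 F [-0.7 -0.4 -0.1] w 0.0
```

View pics/side_9.png

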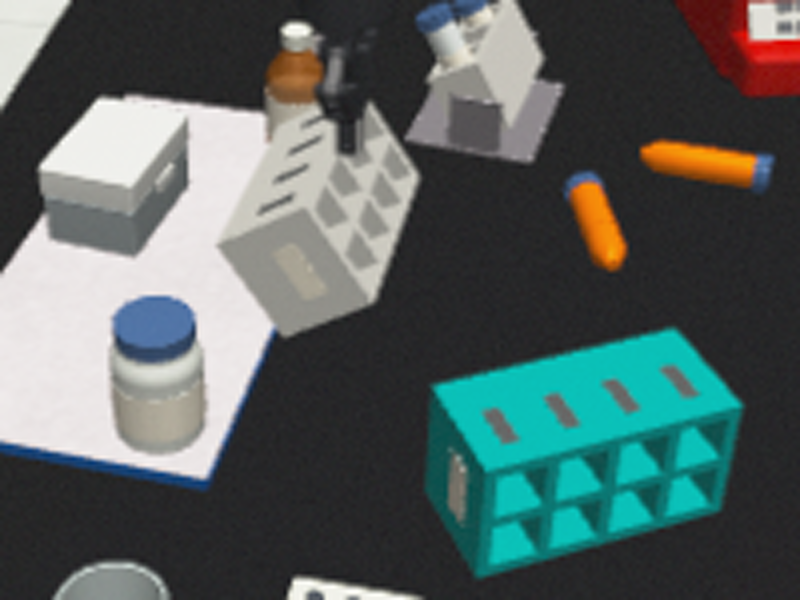

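It's at about 35°. I'll push forward to the balance point, slowly.

```bash
python3 -m jog '0.5 0 -0.1 0 1;0.5 0 -0.1 0 1;0.4 0 0 0 1';python3 -m jog '0.4 0 0 0 1;0.4 0 0 0 1;0.3 0 0 0 1';python3 -c "
from h import *
go([0.505,-0.0653,0.042],-0.092)
o=snap('10',{'side':(200,150,400,300)})"
```

```text
time: 9.65
position: [0.5818, -0.0731, 0.0885]
eef_rot: [0.999, -0.047, -0.012, -0.001]
wrist_force: [0.4, -0.8, 0.9]
grip_width: 0.0
time: 9.95
position: [0.594, -0.0743, 0.0881]
eef_rot: [0.999, -0.047, -0.012, -0.001]
wrist_force: [0.2, 0.6, 0.0]
grip_width: 0.0
t 9.95 pos [ 0.594  -0.0743  0.0881] yaw x-axis -0.095 tool delta cm [-8.83 -0.04  4.83] turn -0.003 F [0.2 0.6 0. ] w 0.0
```

View pics/side_10.png

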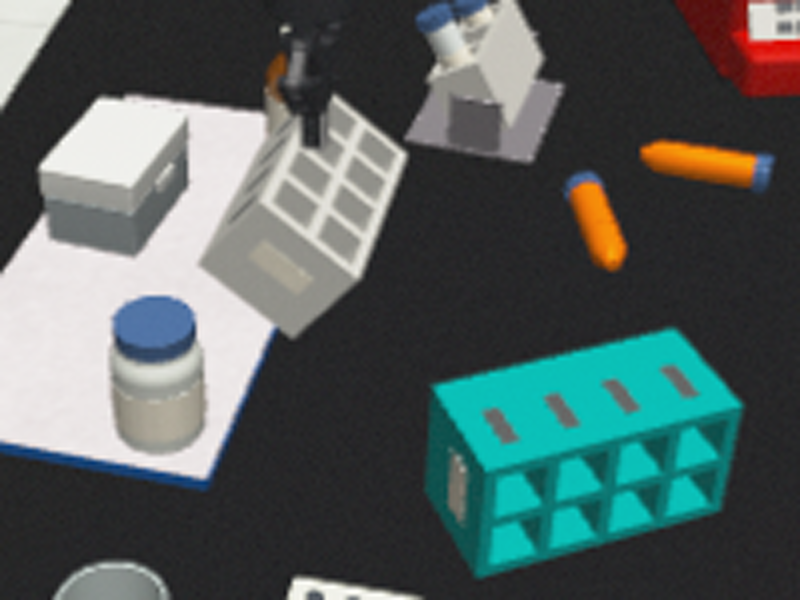

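```bash
python3 -m jog '0.5 0 0 0 1;0.5 0 0 0 1;0.4 0 0 0 1';python3 -c "
from h import *
go([0.505,-0.0653,0.042],-0.092)
o=snap('11',{'side':(200,150,400,300)})"
```

```text
time: 10.3
position: [0.6089, -0.0757, 0.0876]
eef_rot: [0.999, -0.047, -0.012, -0.001]
wrist_force: [0.3, 0.7, 0.1]
grip_width: -0.0005
t 10.3 pos [ 0.6089 -0.0757  0.0876] yaw x-axis -0.095 tool delta cm [-10.33  -0.05   4.82] turn -0.003 F [0.3 0.7 0.1] w -0.0005
```

View pics/side_11.png

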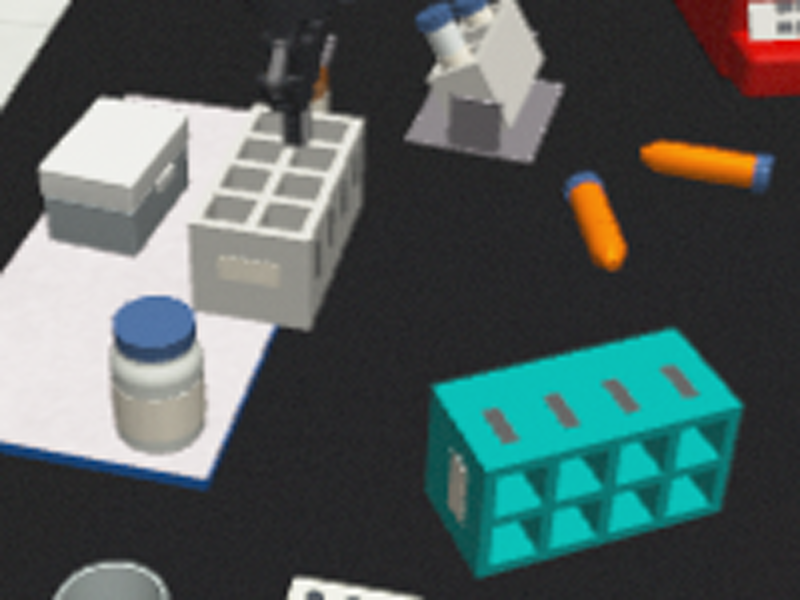

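It has tipped over and stands cells up (rack at crop px 190–365, 110–325). I'll raise, back off and measure.

```bash
python3 -m jog '0 0 -2 0 1;-4 0 -1 0 1;-5 0 0 0 1;-4 0 0 0 1;-3 0 0 0 1;0 0 0 0 1';python3 -c "
from h import *
go([0.505,-0.0653,0.042],-0.092)
o=snap('12',{'side':(200,150,400,300),'top':(200,100,470,300)})
rack_top(o['side'],lo=.085,hi=.112,box=(240,300,150,220));rack_top(o['top'],lo=.085,hi=.112)"
```

```text
time: 10.95
position: [0.4463, -0.0602, 0.1212]
eef_rot: [0.999, -0.047, -0.012, -0.001]
wrist_force: [1.2, 0.3, 0.9]
grip_width: 0.0002
t 10.95 pos [ 0.4463 -0.0602  0.1212] yaw x-axis -0.095 tool delta cm [ 6.08 -0.03  7.78] turn -0.003 F [1.2 0.3 0.9] w 0.0002
px [269. 195.] 965 rect [ 0.625 -0.076] [0.194 0.101] 84.3 z 0.099
  board frame corners [[-0.153, -0.121], [-0.052, -0.121], [-0.051, 0.073], [-0.151, 0.074]]
px [307. 191.] 1480 rect [ 0.626 -0.079] [0.189 0.1  ] 84.9 z 0.099
  board frame corners [[-0.15, -0.121], [-0.049, -0.12], [-0.05, 0.069], [-0.15, 0.069]]
```

View pics/top_12.png

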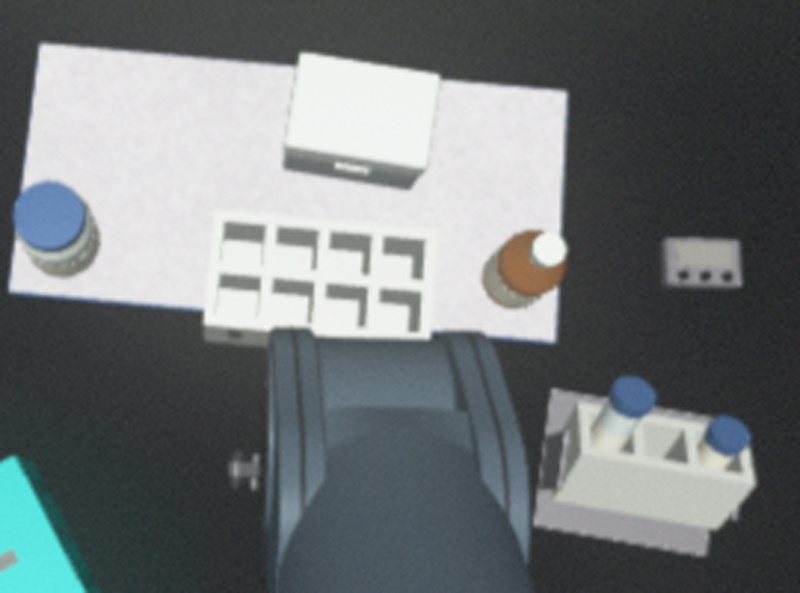

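The rack is flat: its top is at z 0.099, centre at board x ≈ -0.100, and it overhangs about 30 mm. It needs about 36 mm more. The tip box front is at board x ≈ +0.01, so sliding to -0.064 keeps clear of it. I'll push low with the fingers spread.

```bash
python3 -m jog '0 0 4 0 -0.8;0 0 4 0 -0.8;0 0 3 0 -0.8;0 0 0 0 -0.8;0 0 0 0 -0.8';python3 -c "
from h import *
c,s=np.cos(BY),np.sin(BY)
T=BO+np.array([-.1245*c+.0245*s,-.1245*s-.0245*c,0.01]);print(T)
go(T,-0.092)"
```

```text
time: 11.55
position: [0.4602, -0.0601, 0.0094]
eef_rot: [0.999, -0.047, -0.004, -0.002]
wrist_force: [0.2, -0.2, 1.7]
grip_width: 0.0722
[ 0.60197699 -0.07497116  0.01      ]
t 11.55 pos [ 0.4602 -0.0601  0.0094] yaw x-axis -0.094 tool delta cm [14.25  0.15 -0.18] turn -0.002 F [ 0.2 -0.2  1.7] w 0.0722
```

```bash
python3 -m jog '3 0 0 0 -0.8;3 0 0 0 -0.8;2 0.1 0 0 -0.8;1 0 0 0 -0.8;0 0 0 0 -0.8';python3 -c "
from h import *
go([ 0.60197699,-0.07497116,0.01],-0.092)";python3 -m jog '0.6 0 0 0 -0.8;0.5 0 0 0 -0.8;0.5 0 0 0 -0.8;0.5 0 0 0 -0.8';python3 -c "
from h import *
go([ 0.60197699,-0.07497116,0.01],-0.092)
o=snap('13',{'side':(200,150,400,300),'top':(200,100,470,300)})
rack_top(o['side'],lo=.085,hi=.112,box=(240,300,150,220));rack_top(o['top'],lo=.085,hi=.112)"
```

```text
time: 12.05
position: [0.5591, -0.0705, 0.0165]
eef_rot: [0.999, -0.047, 0.001, -0.002]
wrist_force: [-0.3, -0.4, -0.1]
grip_width: 0.0769
t 12.05 pos [ 0.5591 -0.0705  0.0165] yaw x-axis -0.094 tool delta cm [4.31 0.05 0.66] turn -0.002 F [-0.3 -0.4 -0.1] w 0.0769
time: 12.45
position: [0.578, -0.0725, 0.0185]
eef_rot: [0.999, -0.047, -0.001, -0.002]
wrist_force: [-2.9, -0.8, -1.0]
grip_width: 0.0771
t 12.45 pos [ 0.578  -0.0725  0.0185] yaw x-axis -0.095 tool delta cm [2.42 0.02 0.84] turn -0.003 F [-2.9 -0.8 -1. ] w 0.0771
px [262. 196.] 814 rect [ 0.628 -0.077] [0.195 0.122] 84.9 z 0.098
  board frame corners [[-0.159, -0.122], [-0.037, -0.122], [-0.038, 0.073], [-0.16, 0.073]]
px [280. 183.] 414 rect [ 0.648 -0.012] [0.054 0.099] 87.2 z 0.099
  board frame corners [[-0.133, 0.014], [-0.034, 0.018], [-0.037, 0.072], [-0.136, 0.068]]
```

View pics/side_13.png

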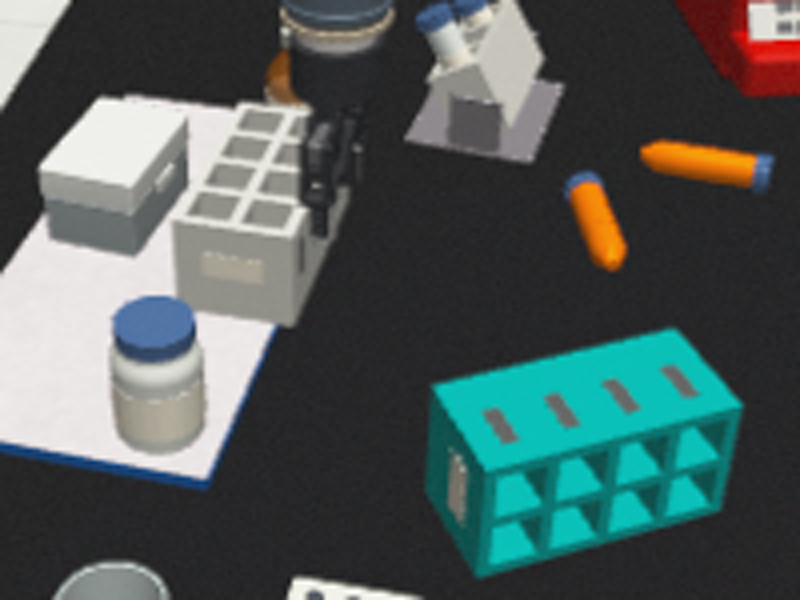

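It slides flat at about 3 N, with the centre now at about -0.086. I'll push about 22 mm more.

```bash
python3 -m jog '0.5 0 0.2 0 -0.8;0.5 0 0.2 0 -0.8;0.5 0 0 0 -0.8;0.4 0 0 0 -0.8;0.3 0 0 0 -0.8';python3 -c "
from h import *
go([ 0.60197699,-0.07497116,0.01],-0.092)";python3 -m jog '-1 0 0 0 -0.8;-4 0 0 0 -0.8;-5 0 -1 0 -0.8;-3 0 -3 0 -0.8';python3 -c "
from h import *
go([ 0.60197699,-0.07497116,0.01],-0.092)
o=snap('14',{'side':(200,150,400,300),'top':(200,100,470,300)})
np.savez('t14.npz',**o['top']);np.savez('s14.npz',**o['side'])
rack_top(o['side'],lo=.085,hi=.112,box=(240,300,150,220));rack_top(o['top'],lo=.085,hi=.112)
rack_top(o['top'],lo=.008,hi=.016)"
```

```text
time: 13.05
position: [0.5973, -0.0746, 0.0142]
eef_rot: [0.999, -0.047, -0.004, -0.002]
wrist_force: [-5.9, 1.0, 4.1]
grip_width: 0.0766
t 13.05 pos [ 0.5973 -0.0746  0.0142] yaw x-axis -0.095 tool delta cm [ 0.47 -0.01  0.42] turn -0.003 F [-5.9  1.   4.1] w 0.0766
time: 13.45
position: [0.4678, -0.0619, 0.0526]
eef_rot: [0.999, -0.047, -0.001, -0.002]
wrist_force: [0.4, 0.1, -0.3]
grip_width: 0.077
t 13.45 pos [ 0.4678 -0.0619  0.0526] yaw x-axis -0.094 tool delta cm [13.49  0.05  4.22] turn -0.002 F [ 0.4  0.1 -0.3] w 0.077
px [259. 193.] 957 rect [ 0.659 -0.082] [0.195 0.101] 84.5 z 0.099
  board frame corners [[-0.118, -0.123], [-0.017, -0.124], [-0.016, 0.071], [-0.117, 0.072]]
px [310. 180.] 1626 rect [ 0.66  -0.082] [0.189 0.101] 84.5 z 0.099
  board frame corners [[-0.117, -0.121], [-0.016, -0.121], [-0.016, 0.068], [-0.116, 0.068]]
px [291. 159.] 8648 rect [ 0.728 -0.062] [0.503 0.243] 84.7 z 0.012
  board frame corners [[-0.122, -0.251], [0.121, -0.251], [0.122, 0.251], [-0.122, 0.251]]
```

View pics/top_14.png

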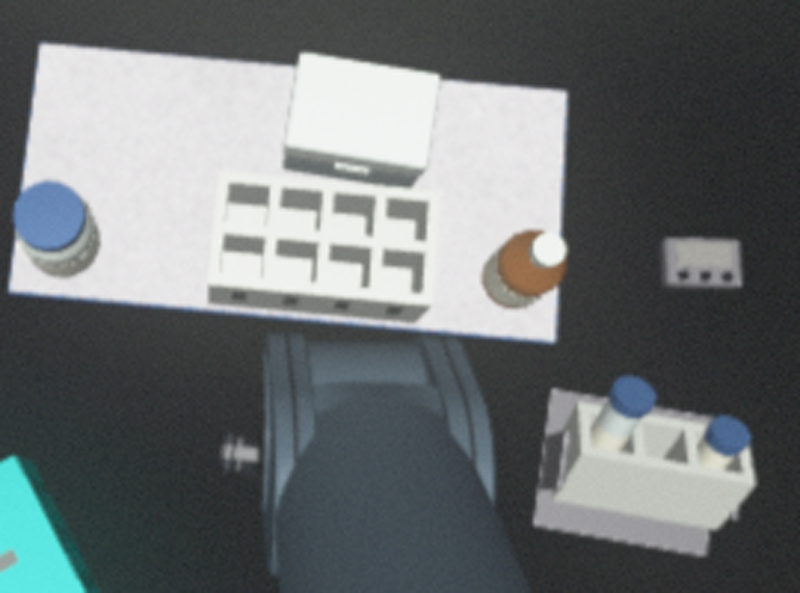

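View pics/side_14.png

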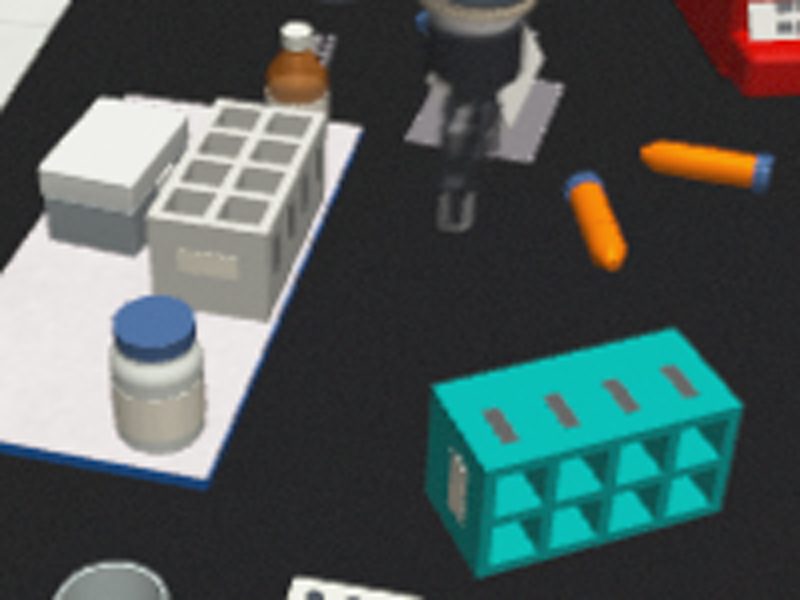

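The rack rests flat with its centre at board x = -0.067 (limit -0.0735), and its front edge is about 3.5 mm inside the board edge. Next I'll measure the holder and the tall tube.

```bash
python3 - <<'E'
from h import *
t=load('t14.npz');t0=load('top0.npz');s0=load('side0.npz')
for nm,d,bx in(('top0',t0,(395,465,222,262)),('top14',t,(395,465,222,262)),('side0',s0,(295,345,142,180))):
    W=world(d);p=d['pixels'].astype(int)
    m=(p[...,2]>p[...,0]+35)&(p[...,2]>70)
    k=np.zeros_like(m);k[bx[2]:bx[3],bx[0]:bx[1]]=1;m&=k
    n,l,s_,c=cv2.connectedComponentsWithStats(m.astype(np.uint8))
    for i in range(1,n):
        if s_[i,4]<25: continue
        er=cv2.erode((l==i).astype(np.uint8),np.ones((3,3)))>0
        P=W[er];P=P[np.isfinite(P).all(1)];med=np.median(P,0);P=P[np.linalg.norm(P-med,axis=1)<.03]
        P0=P
        for _ in range(6):
            c0=P.mean(0);u,s,v=np.linalg.svd(P-c0);nn=v[2]*np.sign(v[2][2]);
            r=(P0-c0)@nn; P=P0[abs(r)<.004]
        print(nm,c[i].round(1),s_[i,4],'mean',c0.round(4),'n',nn.round(2),len(P),'of',len(P0))
W=world(t0);z=W[...,2]
k=np.zeros(z.shape,bool);k[225:295,375:460]=1
m=(z>.003)&(z<.02)&k;P=W[m][:,:2].astype(np.float32);print('base z',np.median(z[m]),m.sum());r=cv2.minAreaRect(P);print(r,cv2.boxPoints(r).round(3).tolist())
# holder front (slanted lower) faces: fit plane normal from side view
E
```

```text
top0 [413.2 233.3] 168 mean [ 0.5218 -0.3248  0.1298] n [ 0.51 -0.08  0.86] 103 of 112
top0 [445.4 246.5] 146 mean [ 0.4925 -0.4109  0.1045] n [ 0.5  -0.1   0.86] 84 of 93
top14 [413.1 233.4] 170 mean [ 0.5215 -0.3244  0.1299] n [ 0.46 -0.05  0.89] 105 of 113
top14 [445.4 246.3] 148 mean [ 0.4927 -0.4109  0.1043] n [ 0.48 -0.08  0.87] 90 of 95
side0 [312.2 152.2] 86 mean [ 0.5187 -0.3131  0.1315] n [ 0.64 -0.25  0.73] 14 of 19
base z 0.005095071574517622 932
((0.4652964472770691, -0.3800353705883026), (0.2305060774087906, 0.18427617847919464), 88.69123840332031) [[0.3709999918937683, -0.49300000071525574], [0.5550000071525574, -0.4970000088214874], [0.5600000023841858, -0.2669999897480011], [0.37599998712539673, -0.2630000114440918]]
```

The tall tube's cap top is at (0.5215, -0.3245, 0.130), with its axis ≈ (0.494, -0.08, 0.866), so the holder yaw is ≈ -0.16. I'll raise and move over it with the jaws along the holder row.

```bash
python3 -m jog '0 0 -4 0.066 -1;0 0 -4 0 -1;0 0 -4 0 -1;0 0 0 0 -1';python3 -c "
from h import *
go([.5166,-.3237,.15],-.16)"
```

```text
time: 13.95
position: [0.4712, -0.0627, 0.1814]
eef_rot: [0.997, -0.082, 0.005, -0.002]
wrist_force: [-0.5, 0.0, -1.0]
grip_width: 0.0854
t 13.95 pos [ 0.4712 -0.0627  0.1814] yaw x-axis -0.163 tool delta cm [ 8.69 25.03  3.11] turn -0.003 F [-0.5  0.  -1. ] w 0.0854
```

```bash
python3 -m jog '1.5 4.2 0 0 -1;1.5 4.2 0 0 -1;1.5 4.2 0 0 -1;1.5 4.2 0 0 -1;1.5 4.2 0 0 -1;1.2 4 0 0 -1;0 0 0 0 -1';python3 -c "
from h import *
go([.5166,-.3237,.15],-.16)"
```

```text
time: 14.65
position: [0.5256, -0.3331, 0.181]
eef_rot: [0.997, -0.077, 0.012, -0.0]
wrist_force: [0.5, 0.3, 0.2]
grip_width: 0.0855
t 14.65 pos [ 0.5256 -0.3331  0.181 ] yaw x-axis -0.155 tool delta cm [-1.11 -0.78  3.08] turn 0.005 F [0.5 0.3 0.2] w 0.0855
```

```bash
python3 -m jog '-1.1 -0.8 3 0 -1;0 0 0 0 -1;0 0 3 0 -1;0 0 0 0 -1';python3 -c "
from h import *
go([.5166,-.3237,.056],-.16)
o=snap('15',{'side':(270,120,370,195),'top':(370,200,470,275)})"
```

```text
time: 15.05
position: [0.5197, -0.3259, 0.1194]
eef_rot: [0.997, -0.078, 0.014, 0.001]
wrist_force: [-0.6, 1.0, -0.0]
grip_width: 0.0854
t 15.05 pos [ 0.5197 -0.3259  0.1194] yaw x-axis -0.157 tool delta cm [-0.52 -0.16  6.33] turn 0.003 F [-0.6  1.  -0. ] w 0.0854
```

View pics/side_15.png

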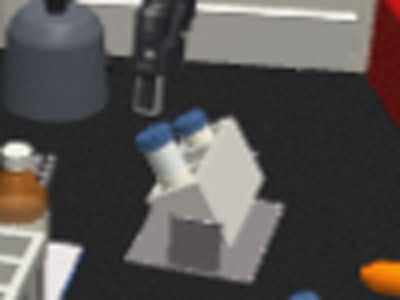

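View pics/top_15.png

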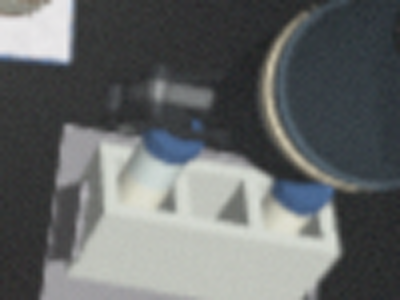

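The gripper is above the tall cap (crop px 158,140, side view). I'll descend in steps.

```bash
python3 -m jog '-0.5 -0.15 2 0 -1;0 0 1.5 0 -1;0 0 0 0 -1';python3 -c "
from h import *
go([.5166,-.3237,.056],-.16)
o=snap('16',{'side':(270,120,370,195),'top':(370,200,470,275)})"
```

```text
time: 15.45
position: [0.5234, -0.3273, 0.0942]
eef_rot: [0.997, -0.078, 0.022, 0.004]
wrist_force: [-0.6, -0.0, -1.0]
grip_width: 0.0853
t 15.45 pos [ 0.5234 -0.3273  0.0942] yaw x-axis -0.156 tool delta cm [-0.9  -0.27  3.79] turn 0.004 F [-0.6 -0.  -1. ] w 0.0853
```

View pics/side_16.png

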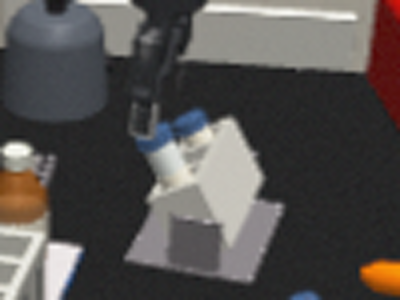

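View pics/top_16.png

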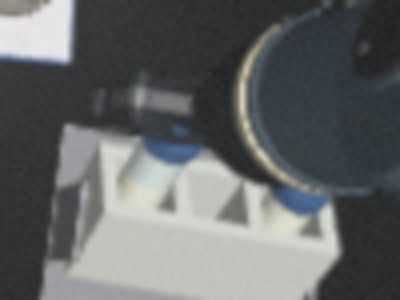

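```bash
python3 -c "
from h import *
s,R_=st();print(np.round(s['joint_positions'],3),R_.round(3).tolist())
lo=[-2.76,-.34,-1.52,.19,-1.09,.17,-2.82];hi=[2.76,2.15,1.57,2.46,4.23,1.99,2.82]
print(np.round(s['joint_positions']-lo,2),np.round(hi-s['joint_positions'],2),np.round(s['joint_torque'],1))"
```

```text
[ 0.462  0.564  0.042  1.765 -0.046  0.768 -1.197] [[0.987, -0.156, 0.045], [-0.155, -0.988, -0.013], [0.046, 0.006, -0.999]]
[3.22 0.9  1.56 1.57 1.04 0.6  1.62] [2.3  1.59 1.53 0.7  4.28 1.22 4.02] [ -0.1 -69.1   2.4 -22.7  -0.   -0.3  -0. ]
```

The tool has tilted slightly (0.045 rad) over the moves. I'll allow for that in the target and step more slowly.

```bash
cat >> h.py <<'E'
def gog(G,yaw=None,L=.065):
    s,R_=st(); print("grasp pt",np.round(s["position"]-L*R_[:,2],4),"tilt",R_[:,2].round(3)); go(np.array(G)+L*R_[:,2],yaw)
E
python3 -m jog '-0.6 -0.3 0 0 -1;0 0 0 0 -1;-0.2 0 1 0 -1;0 0 0 0 -1;-0.1 0 1 0 -1;0 0 0 0 -1';python3 -c "
from h import *
gog([.5166,-.3237,.1213],-.16)"
```

```text
time: 16.15
position: [0.5176, -0.3244, 0.0774]
eef_rot: [0.997, -0.078, 0.025, 0.006]
wrist_force: [0.2, 0.9, -0.5]
grip_width: 0.0855
grasp pt [ 0.5144 -0.3233  0.1423] tilt [ 0.05  -0.016 -0.999]
t 16.15 pos [ 0.5176 -0.3244  0.0774] yaw x-axis -0.156 tool delta cm [ 0.12 -0.01  2.11] turn 0.004 F [ 0.2  0.9 -0.5] w 0.0855
```

```bash
python3 -m jog '0 0 1 0 -1;0 0 0 0 -1;0 0 1 0 -1;0 0 0 0 -1';python3 -c "
from h import *
gog([.5166,-.3237,.1213],-.16)
o=snap('17',{'side':(270,120,370,195),'top':(370,200,470,275)})"
```

```text
time: 16.55
position: [0.5184, -0.3246, 0.0548]
eef_rot: [0.997, -0.078, 0.025, 0.006]
wrist_force: [-0.3, -0.3, -1.0]
grip_width: 0.0855
grasp pt [ 0.5153 -0.3236  0.1197] tilt [ 0.048 -0.015 -0.999]
t 16.55 pos [ 0.5184 -0.3246  0.0548] yaw x-axis -0.156 tool delta cm [ 0.14 -0.01 -0.15] turn 0.004 F [-0.3 -0.3 -1. ] w 0.0855
```

View pics/side_17.png

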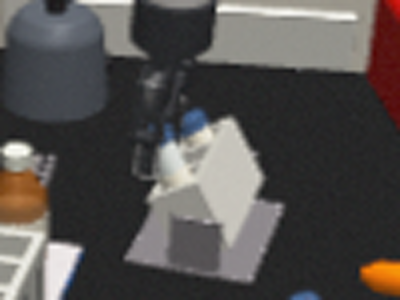

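View pics/top_17.png

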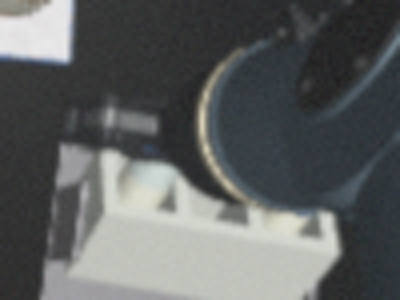

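```bash
python3 -c "
from h import *
from plant import cams
d=cams.get_image('side');W=world(d)
for v in range(142,168,2): print(v,[tuple(int(q) for q in (W[v,u]*1000).round()) if np.isfinite(W[v,u,0]) else None for u in range(300,320,3)])
"
```

```text
142 [(587, -680, 2), (573, -681, 2), (526, -257, 205), (515, -248, 209), (507, -291, 190), (500, -362, 158), (503, -697, 1)]
144 [(584, -656, 3), (536, -260, 194), (525, -249, 201), (515, -254, 199), (506, -289, 183), (500, -368, 146), (502, -676, 0)]
146 [(583, -645, -1), (535, -253, 190), (525, -257, 189), (514, -255, 191), (506, -284, 178), (499, -365, 139), (500, -646, 4)]
148 [(580, -623, -1), (535, -256, 181), (524, -252, 184), (514, -253, 184), (505, -277, 173), (499, -365, 131), (489, -414, 108)]
150 [(578, -602, 0), (535, -251, 176), (551, -609, -2), (513, -247, 179), (510, -363, 122), (500, -402, 104), (488, -398, 107)]
152 [(575, -576, 2), (534, -254, 167), (525, -264, 162), (513, -256, 167), (507, -334, 129), (499, -401, 96), (488, -397, 99)]
154 [(573, -554, 4), (534, -253, 159), (523, -245, 164), (513, -251, 162), (506, -320, 128), (499, -401, 87), (487, -397, 90)]
156 [(571, -541, 1), (558, -546, 0), (524, -266, 145), (514, -270, 144), (505, -312, 123), (499, -411, 73), (486, -396, 82)]
158 [(568, -516, 4), (556, -519, 4), (524, -265, 138), (514, -277, 132), (505, -314, 114), (497, -388, 76), (485, -383, 80)]
160 [(567, -504, 1), (535, -279, 121), (523, -268, 128), (513, -277, 124), (504, -309, 108), (494, -321, 103), (485, -381, 72)]
162 [(565, -485, 2), (535, -275, 115), (523, -263, 122), (515, -311, 98), (503, -304, 102), (493, -317, 97), (482, -334, 89)]
164 [(563, -466, 2), (550, -469, 1), (538, -470, 2), (515, -316, 87), (503, -307, 93), (492, -309, 92), (481, -310, 93)]
166 [(561, -454, -1), (549, -451, 2), (536, -456, 0), (515, -325, 73), (503, -308, 83), (491, -296, 91), (480, -293, 94)]
```

The fingers straddle the cap with tips at z≈0.113. The side view puts the pads about 5 mm too far forward of the tube axis, so I'll shift back 4 mm and close.

```bash
python3 -m jog '-0.4 0 0 0 -1;0 0 0 0 -1';python3 -m jog '0 0 0 0 1;0 0 0 0 1;0 0 0 0 1;0 0 0 0 1;0 0 0 0 1;0 0 0 0 1';python3 -c "
from h import *
gog([.5166,-.3237,.1213],-.16)
o=snap('18',{'side':(270,120,370,195)})"
```

```text
time: 16.9
position: [0.5153, -0.3248, 0.0567]
eef_rot: [0.997, -0.078, 0.026, 0.007]
wrist_force: [-0.1, -0.2, 0.7]
grip_width: 0.0851
time: 17.5
position: [0.5156, -0.325, 0.0577]
eef_rot: [0.997, -0.078, 0.027, 0.007]
wrist_force: [0.0, 0.5, -0.2]
grip_width: 0.0317
grasp pt [ 0.5122 -0.3238  0.1226] tilt [ 0.053 -0.018 -0.998]
t 17.5 pos [ 0.5156 -0.325   0.0577] yaw x-axis -0.156 tool delta cm [ 0.42 -0.08  0.15] turn 0.004 F [ 0.   0.5 -0.2] w 0.0317
```

View pics/side_18.png

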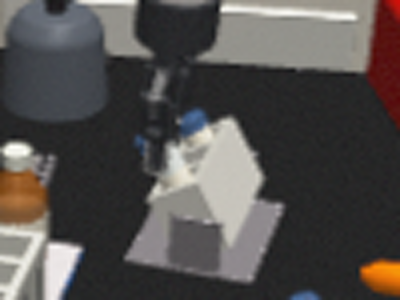

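The grip holds at 32 mm. Drawing the tube along the slant.

```bash
python3 -m jog '0.3 0 -0.4 0 1;0.54 0 -0.84 0 1;0.54 0 -0.84 0 1';python3 -c "
from h import *
a=np.array([.494,-.08,.866]);G=np.array([.5122,-.3238,.1226])
gog(G+.04*a,-.16)"
```

```text
time: 17.85
position: [0.5277, -0.3264, 0.0794]
eef_rot: [0.997, -0.078, 0.026, 0.006]
wrist_force: [-0.7, 0.2, -0.5]
grip_width: 0.0318
grasp pt [ 0.5245 -0.3254  0.1443] tilt [ 0.05  -0.016 -0.999]
t 17.85 pos [ 0.5277 -0.3264  0.0794] yaw x-axis -0.157 tool delta cm [ 0.83  0.05 -1.25] turn 0.003 F [-0.7  0.2 -0.5] w 0.0318
```

```bash
python3 -m jog '0.45 0 -0.65 0 1;0.4 0.05 -0.6 0 1;0 0 0 0 1';python3 -c "
from h import *
a=np.array([.494,-.08,.866]);G=np.array([.5122,-.3238,.1226])
gog(G+.045*a,-.16)
o=snap('19',{'side':(270,120,370,195),'top':(370,200,470,275)})"
```

```text
time: 18.15
position: [0.5384, -0.3287, 0.0958]
eef_rot: [0.997, -0.078, 0.027, 0.007]
wrist_force: [0.8, 1.0, -1.5]
grip_width: 0.0316
grasp pt [ 0.5349 -0.3275  0.1607] tilt [ 0.053 -0.018 -0.998]
t 18.15 pos [ 0.5384 -0.3287  0.0958] yaw x-axis -0.156 tool delta cm [-0.04 -0.   -0.09] turn 0.004 F [ 0.8  1.  -1.5] w 0.0316
```

View pics/side_19.png

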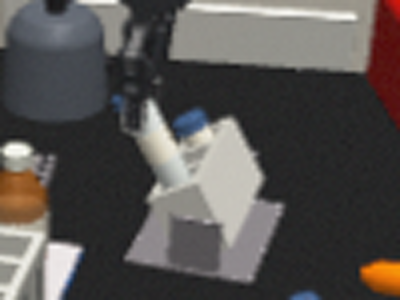

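View pics/top_19.png

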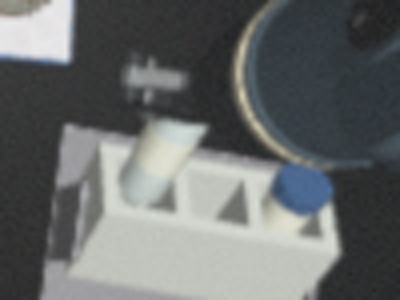

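The tube is out about 45 mm, with its foot still about 20 mm inside the mouth. Next I'll swing the grip back towards the robot, so the fixed holder's lip pivots the tube upright between the pads.

```bash
python3 -m jog '-0.4 0 -0.25 0 1;-0.4 0 -0.2 0 1;-0.4 0 -0.2 0 1';python3 -c "
from h import *
gog([.4955,-.321,.173],-.16)";python3 -m jog '-0.4 0 -0.2 0 1;-0.4 0 -0.15 0 1;-0.4 0 -0.15 0 1';python3 -c "
from h import *
gog([.4955,-.321,.173],-.16)
o=snap('20',{'side':(270,120,370,195),'top':(370,200,470,275)})"
```

```text
time: 18.55
position: [0.5248, -0.326, 0.1002]
eef_rot: [0.997, -0.078, 0.027, 0.006]
wrist_force: [4.6, -0.4, -0.7]
grip_width: 0.0323
grasp pt [ 0.5214 -0.3249  0.1651] tilt [ 0.052 -0.017 -0.998]
t 18.55 pos [ 0.5248 -0.326   0.1002] yaw x-axis -0.156 tool delta cm [-2.57  0.02 -0.93] turn 0.004 F [ 4.6 -0.4 -0.7] w 0.0323
time: 18.85
position: [0.5137, -0.3246, 0.1058]
eef_rot: [0.997, -0.078, 0.029, 0.007]
wrist_force: [2.8, -1.0, -1.6]
grip_width: 0.0315
grasp pt [ 0.51   -0.3234  0.1707] tilt [ 0.057 -0.019 -0.998]
t 18.85 pos [ 0.5137 -0.3246  0.1058] yaw x-axis -0.156 tool delta cm [-1.45 -0.01 -0.32] turn 0.004 F [ 2.8 -1.  -1.6] w 0.0315
```

View pics/side_20.png

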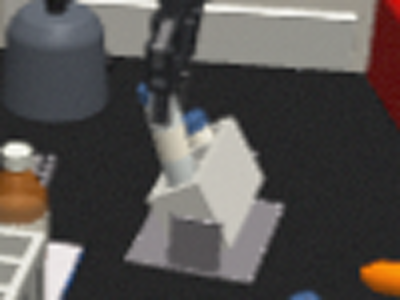

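The tube is pivoting at 3–5 N. Continuing.

```bash
python3 -m jog '-0.4 0 -0.15 0 1;-0.4 0 -0.1 0 1;-0.4 0 -0.1 0 1;-0.4 0 0 0 1';python3 -c "
from h import *
gog([.4955,-.321,.173],-.16)
o=snap('21',{'side':(270,120,370,195),'top':(370,200,470,275)})"
```

```text
time: 19.35
position: [0.4973, -0.322, 0.109]
eef_rot: [0.997, -0.078, 0.03, 0.007]
wrist_force: [2.7, -0.1, -0.1]
grip_width: 0.0303
grasp pt [ 0.4935 -0.3208  0.1739] tilt [ 0.058 -0.019 -0.998]
t 19.35 pos [ 0.4973 -0.322   0.109 ] yaw x-axis -0.155 tool delta cm [ 0.2  -0.01  0.1 ] turn 0.005 F [ 2.7 -0.1 -0.1] w 0.0303
```

View pics/side_21.png

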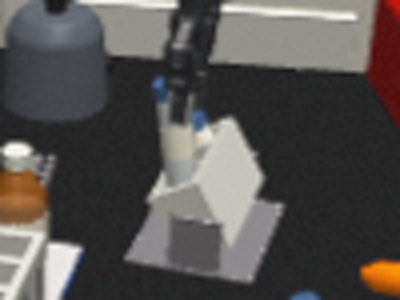

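View pics/top_21.png

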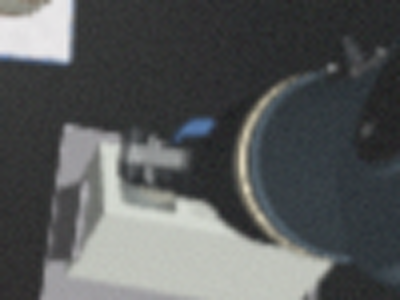

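```bash
cat > tilt.py <<'E'
from h import *
from plant import cams
d=cams.get_image('side');W=world(d)
s,R_=st();c=s['position']-.065*R_[:,2]
p=d['pixels'].astype(int)
cv2.imwrite('pics/tilt%d.png'%int(s['time']*100),cv2.resize(np.ascontiguousarray(d['pixels'][max(0,int(proj(d,c)[1])-45):int(proj(d,c)[1])+55,int(proj(d,c)[0])-50:int(proj(d,c)[0])+50,::-1]),None,fx=6,fy=6,interpolation=cv2.INTER_CUBIC))
near=np.linalg.norm(W-c,axis=-1)<.11
lab=near&(p.min(-1)>110)&(np.abs(W[...,1]-c[1])<.03)
P=W[lab];print('white pts',len(P))
blue=near&(p[...,2]>p[...,0]+35)&(p[...,2]>70)&(np.abs(W[...,1]-c[1])<.035);print('blue',blue.sum(),np.nanmean(W[blue],0).round(4) if blue.any() else '')
for z in np.arange(.06,.34,.008):
    q=W[(lab|blue)&(abs(W[...,2]-z)<.004)]
    if len(q)>3: print(round(z,3),len(q),'x',np.percentile(q[:,0],[3,50,97]).round(3),'y',np.percentile(q[:,1],[50,95]).round(3))
E
python3 tilt.py; ls pics|grep tilt
```

```text
white pts 242
blue 14 [ 0.5149 -0.3161  0.1779]
0.068 12 x [0.466 0.503 0.521] y [-0.298 -0.292]
0.076 47 x [0.455 0.494 0.518] y [-0.301 -0.293]
0.084 32 x [0.46  0.475 0.506] y [-0.3   -0.292]
0.092 42 x [0.464 0.48  0.506] y [-0.309 -0.294]
0.1 23 x [0.468 0.482 0.503] y [-0.309 -0.303]
0.108 16 x [0.482 0.493 0.504] y [-0.307 -0.303]
0.116 11 x [0.487 0.497 0.504] y [-0.307 -0.305]
0.124 13 x [0.487 0.494 0.508] y [-0.31  -0.304]
0.132 14 x [0.489 0.498 0.509] y [-0.306 -0.303]
0.14 16 x [0.488 0.5   0.51 ] y [-0.31  -0.302]
0.148 4 x [0.492 0.504 0.51 ] y [-0.306 -0.3  ]
0.156 7 x [0.483 0.51  0.514] y [-0.309 -0.298]
0.18 11 x [0.512 0.518 0.524] y [-0.315 -0.306]
tilt1950.png
```

The tube still leans about 0.16 rad (edge slope over z 0.10–0.15). I'll lever a bit further.

```bash
python3 -m jog '-0.4 0 -0.05 0 1;-0.4 0 0 0 1;-0.4 0 0 0 1;-0.3 0 0 0 1';python3 tilt.py; python3 -c "
from h import *
gog([.4805,-.321,.174],-.16)"; ls -t pics|head -1
```

```text
time: 19.9
position: [0.4794, -0.3188, 0.1075]
eef_rot: [0.997, -0.078, 0.027, 0.007]
wrist_force: [0.7, 0.4, 0.0]
grip_width: 0.0026
white pts 257
blue 37 [ 0.5334 -0.3167  0.134 ]
0.068 29 x [0.453 0.47  0.513] y [-0.296 -0.289]
0.076 44 x [0.455 0.484 0.519] y [-0.297 -0.288]
0.084 50 x [0.459 0.483 0.51 ] y [-0.303 -0.289]
0.092 48 x [0.464 0.479 0.507] y [-0.309 -0.292]
0.1 30 x [0.468 0.497 0.519] y [-0.311 -0.298]
0.108 16 x [0.501 0.51  0.525] y [-0.31  -0.305]
0.116 17 x [0.505 0.516 0.531] y [-0.312 -0.306]
0.124 23 x [0.513 0.524 0.545] y [-0.313 -0.307]
0.132 20 x [0.519 0.533 0.545] y [-0.313 -0.307]
0.14 13 x [0.523 0.53  0.537] y [-0.318 -0.309]
grasp pt [ 0.4753 -0.3177  0.1723] tilt [ 0.053 -0.017 -0.998]
t 19.95 pos [ 0.4788 -0.3188  0.1074] yaw x-axis -0.156 tool delta cm [ 0.57  0.25 -0.13] turn 0.004 F [-0.8  0.  -0.8] w -0.0001
tilt1995.png
```

The tube slipped out of the jaws and fell back into the holder cell, which isn't over the rack. Looking.

```bash
python3 -m jog '0 0 -2 0 -1;0 0 -2 0 -1;0 0 -2 0 -1;0 0 0 0 -1'; python3 -c "
from h import *
gog([.5166,-.3237,.1213],-.16)
o=snap('22',{'side':(270,120,370,195),'top':(370,200,470,275)})
np.savez('t22.npz',**o['top'])
t=o['top']
W=world(t);p=t['pixels'].astype(int)
m=(p[...,2]>p[...,0]+35)&(p[...,2]>70);k=np.zeros_like(m);k[222:262,395:465]=1;m&=k
n,l,s_,c=cv2.connectedComponentsWithStats(m.astype(np.uint8))
for i in range(1,n):
  if s_[i,4]>25: print(c[i],s_[i,4],np.nanmedian(W[l==i],0))
"
```

```text
time: 20.35
position: [0.4709, -0.3167, 0.1672]
eef_rot: [0.997, -0.079, 0.023, 0.005]
wrist_force: [-0.5, 0.2, -0.4]
grip_width: 0.0584
grasp pt [ 0.468  -0.3158  0.2321] tilt [ 0.045 -0.014 -0.999]
t 20.35 pos [ 0.4709 -0.3167  0.1672] yaw x-axis -0.158 tool delta cm [ 4.41 -0.05 11.29] turn 0.002 F [-0.5  0.2 -0.4] w 0.0584
[412.4047619 233.2202381] 168 [ 0.52148659 -0.32309776  0.12912435]
```

View pics/side_22.png

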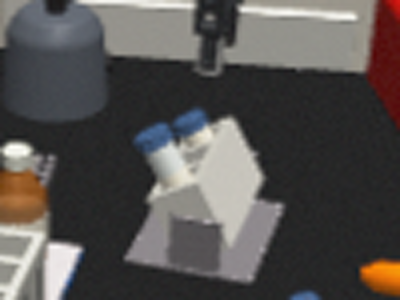

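View pics/top_22.png

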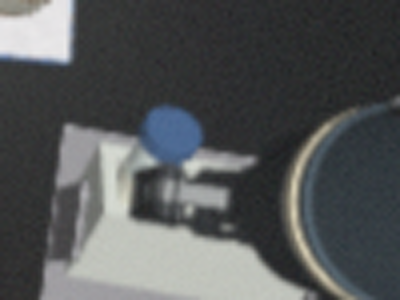

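The tube slid back to its original place (cap again at top px 412,233). During levering, the pads had crept towards the tube's edge. I'll regrip with the pads a few mm further forward, draw it further out and lever less at a time.

```bash
python3 -m jog '2 0 0 0 -1;2 0 0 0 -1;1 0 0 0 -1;0 0 0 0 -1'; python3 -c "
from h import *
gog([.5215,-.3237,.124],-.16)"
```

```text
time: 20.85
position: [0.5172, -0.3227, 0.1626]
eef_rot: [0.997, -0.079, 0.018, 0.003]
wrist_force: [-0.1, -0.3, 0.2]
grip_width: 0.0853
grasp pt [ 0.515  -0.3221  0.2275] tilt [ 0.034 -0.008 -0.999]
t 20.85 pos [ 0.5172 -0.3227  0.1626] yaw x-axis -0.158 tool delta cm [ 0.31  0.02 10.37] turn 0.002 F [-0.1 -0.3  0.2] w 0.0853
```

```bash
python3 -m jog '0.3 0 2 0 -1;0 0 2 0 -1;0 0 2 0 -1;0 0 0 0 -1'; python3 -c "
from h import *
gog([.5215,-.3237,.124],-.16)"
```

```text
time: 21.25
position: [0.5182, -0.3231, 0.0989]
eef_rot: [0.997, -0.079, 0.015, 0.002]
wrist_force: [-2.0, -0.2, -0.9]
grip_width: 0.085
grasp pt [ 0.5163 -0.3226  0.1639] tilt [ 0.03  -0.007 -1.   ]
t 21.25 pos [ 0.5182 -0.3231  0.0989] yaw x-axis -0.159 tool delta cm [0.41 0.02 4.  ] turn 0.001 F [-2.  -0.2 -0.9] w 0.085
```

```bash
python3 -m jog '0.4 0.1 2 0 -1;0 0 1.6 0 -1;0 0 0 0 -1;0 0 0 0 -1'; python3 -c "
from h import *
gog([.5215,-.3237,.124],-.16)
o=snap('23',{'side':(285,130,335,170)})"
```

```text
time: 21.65
position: [0.521, -0.3257, 0.0643]
eef_rot: [0.997, -0.08, 0.015, 0.002]
wrist_force: [0.2, -0.0, 0.2]
grip_width: 0.0853
grasp pt [ 0.5192 -0.3252  0.1293] tilt [ 0.029 -0.007 -1.   ]
t 21.65 pos [ 0.521  -0.3257  0.0643] yaw x-axis -0.161 tool delta cm [ 0.19 -0.19  0.53] turn -0.001 F [ 0.2 -0.   0.2] w 0.0853
```

View pics/side_23.png

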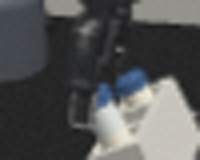

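```bash
python3 -m jog '0.2 -0.15 0.6 0 -1;0 0 0 0 -1';python3 -m jog '0 0 0 0 1;0 0 0 0 1;0 0 0 0 1;0 0 0 0 1;0 0 0 0 1;0 0 0 0 1'; python3 -c "
from h import *
gog([.5215,-.3237,.124],-.16)
o=snap('24',{'side':(270,120,370,195)})"
```

```text
time: 21.9
position: [0.5242, -0.3249, 0.0601]
eef_rot: [0.997, -0.08, 0.016, 0.003]
wrist_force: [0.4, 0.7, 0.2]
grip_width: 0.0855
time: 22.5
position: [0.5249, -0.3253, 0.0614]
eef_rot: [0.997, -0.08, 0.017, 0.003]
wrist_force: [0.7, -0.4, -0.2]
grip_width: 0.0325
grasp pt [ 0.5228 -0.3246  0.1264] tilt [ 0.033 -0.009 -0.999]
t 22.5 pos [ 0.5249 -0.3253  0.0614] yaw x-axis -0.161 tool delta cm [-0.15 -0.07  0.23] turn -0.001 F [ 0.7 -0.4 -0.2] w 0.0325
```

View pics/side_24.png

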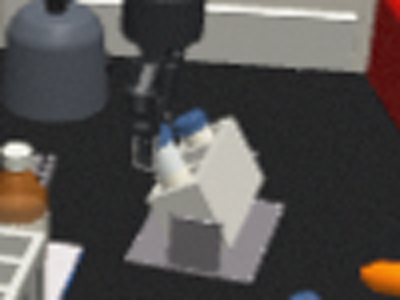

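The pads are now a little too far forward: the cap shows on their near side. I'll reopen, move back 3–4 mm and regrip.

```bash
python3 -m jog '0 0 0 0 -0.4;0 0 0 0 -0.4;0 0 0 0 -0.4;-0.4 -0.05 0.2 0 -0.4;0 0 0 0 -0.4';python3 -m jog '0 0 0 0 1;0 0 0 0 1;0 0 0 0 1;0 0 0 0 1;0 0 0 0 1'; python3 -c "
from h import *
gog([.5215,-.3237,.124],-.16)
o=snap('25',{'side':(270,120,370,195)})"
```

```text
time: 23.05
position: [0.5206, -0.324, 0.0589]
eef_rot: [0.997, -0.08, 0.016, 0.003]
wrist_force: [0.6, -0.1, -0.6]
grip_width: 0.0595
time: 23.55
position: [0.5205, -0.324, 0.059]
eef_rot: [0.997, -0.08, 0.017, 0.003]
wrist_force: [-0.5, -0.0, 0.8]
grip_width: 0.0321
grasp pt [ 0.5184 -0.3234  0.124 ] tilt [ 0.032 -0.009 -0.999]
t 23.55 pos [ 0.5205 -0.324   0.059 ] yaw x-axis -0.161 tool delta cm [ 0.31 -0.02  0.01] turn -0.001 F [-0.5 -0.   0.8] w 0.0321
```

View pics/side_25.png

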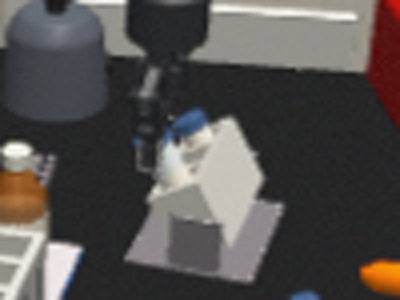

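Blue cap now shows evenly on both sides of the finger, so it's centred. I'll draw about 50 mm along the slant.

```bash
python3 -m jog '0.3 0 -0.45 0 1;0.53 0 -0.85 0 1;0.53 0 -0.85 0 1;0.53 0 -0.85 0 1;0.53 0 -0.85 0 1';python3 -c "
from h import *
a=np.array([.494,-.08,.866]);G=np.array([.5184,-.3234,.124])
s,R_=st();print('drawn',(s['position']-.065*R_[:,2]-G)@a)
gog(G+.050*a,-.16)"
```

```text
time: 24.1
position: [0.5445, -0.3276, 0.1009]
eef_rot: [0.997, -0.08, 0.016, 0.003]
wrist_force: [-0.4, 0.5, -0.8]
grip_width: 0.0324
drawn 0.048432603492731326
grasp pt [ 0.5425 -0.327   0.1659] tilt [ 0.031 -0.009 -0.999]
t 24.1 pos [ 0.5445 -0.3276  0.1009] yaw x-axis -0.161 tool delta cm [ 0.07  0.03 -0.14] turn -0.001 F [-0.4  0.5 -0.8] w 0.0324
```

```bash
python3 -m jog '-0.4 0 -0.25 0 1;-0.4 0 -0.2 0 1;-0.4 0 -0.2 0 1;-0.4 0 -0.2 0 1;-0.4 0 -0.2 0 1;-0.4 0 -0.15 0 1';python3 -c "
from h import *
gog([.5035,-.321,.18],-.16)
o=snap('26',{'side':(270,120,370,195)})"; python3 tilt.py
```

```text
time: 24.7
position: [0.524, -0.3242, 0.1158]
eef_rot: [0.997, -0.08, 0.021, 0.004]
wrist_force: [5.3, -0.2, 0.4]
grip_width: 0.0322
grasp pt [ 0.5213 -0.3234  0.1807] tilt [ 0.041 -0.012 -0.999]
t 24.7 pos [ 0.524  -0.3242  0.1158] yaw x-axis -0.159 tool delta cm [-1.8   0.05 -0.  ] turn 0.001 F [ 5.3 -0.2  0.4] w 0.0322
white pts 214
blue 7 [ 0.5184 -0.319   0.1845]
0.076 18 x [0.504 0.512 0.518] y [-0.31  -0.298]
0.084 11 x [0.466 0.498 0.503] y [-0.301 -0.295]
0.092 41 x [0.464 0.478 0.506] y [-0.31  -0.298]
0.1 20 x [0.468 0.484 0.501] y [-0.306 -0.3  ]
0.108 15 x [0.486 0.493 0.506] y [-0.31  -0.302]
0.116 16 x [0.487 0.497 0.51 ] y [-0.307 -0.302]
0.124 13 x [0.491 0.501 0.511] y [-0.307 -0.303]
0.132 13 x [0.492 0.505 0.515] y [-0.307 -0.303]
0.14 17 x [0.495 0.502 0.517] y [-0.308 -0.304]
0.148 15 x [0.499 0.506 0.521] y [-0.309 -0.306]
0.156 14 x [0.5   0.509 0.519] y [-0.309 -0.3  ]
0.164 10 x [0.504 0.509 0.516] y [-0.313 -0.304]
0.172 5 x [0.508 0.511 0.514] y [-0.314 -0.305]
0.18 8 x [0.508 0.513 0.541] y [-0.314 -0.303]
```

View pics/side_26.png

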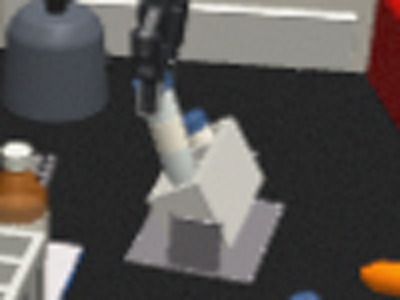

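Lean is down to about 0.33 rad with the grip still centred. Continuing.

```bash
python3 -m jog '-0.4 0 -0.1 0 1;-0.4 0 -0.1 0 1;-0.4 0 -0.1 0 1;-0.4 0 -0.1 0 1;-0.4 0 -0.1 0 1';python3 -c "
from h import *
gog([.5035,-.321,.18],-.16)
o=snap('27',{'side':(270,120,370,195)})"; python3 tilt.py
```

```text
time: 25.3
position: [0.5067, -0.322, 0.1218]
eef_rot: [0.997, -0.079, 0.024, 0.006]
wrist_force: [4.0, -0.7, 2.4]
grip_width: 0.0322
grasp pt [ 0.5037 -0.321   0.1867] tilt [ 0.048 -0.015 -0.999]
t 25.3 pos [ 0.5067 -0.322   0.1218] yaw x-axis -0.158 tool delta cm [-0.05 -0.01  0.67] turn 0.002 F [ 4.  -0.7  2.4] w 0.0322
white pts 196
blue 2 [ 0.4909 -0.3164  0.1892]
0.084 17 x [0.463 0.487 0.506] y [-0.3   -0.294]
0.092 39 x [0.465 0.479 0.504] y [-0.306 -0.292]
0.1 26 x [0.468 0.482 0.505] y [-0.311 -0.296]
0.108 14 x [0.483 0.494 0.502] y [-0.305 -0.302]
0.116 14 x [0.483 0.493 0.504] y [-0.307 -0.304]
0.124 14 x [0.483 0.494 0.505] y [-0.307 -0.304]
0.132 12 x [0.487 0.496 0.508] y [-0.308 -0.304]
0.14 12 x [0.487 0.498 0.509] y [-0.306 -0.303]
0.148 15 x [0.488 0.499 0.51 ] y [-0.307 -0.302]
0.156 13 x [0.489 0.496 0.513] y [-0.31  -0.303]
0.164 9 x [0.49  0.496 0.509] y [-0.304 -0.296]
0.172 4 x [0.493 0.495 0.496] y [-0.31  -0.303]
0.18 4 x [0.493 0.495 0.497] y [-0.306 -0.302]
```

View pics/side_27.png

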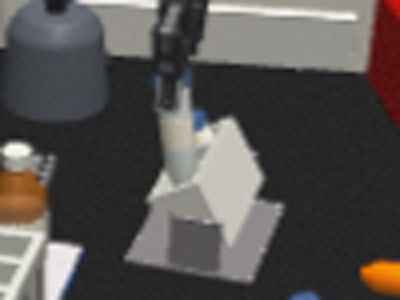

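Lean is now about 0.17 rad. A few more rows, with more rise.

```bash
python3 -m jog '-0.4 0 -0.2 0 1;-0.4 0 -0.2 0 1;-0.4 0 -0.2 0 1';python3 -c "
from h import *
gog([.5035,-.321,.18],-.16)"; python3 tilt.py
```

```text
time: 25.7
position: [0.4923, -0.3195, 0.1262]
eef_rot: [0.997, -0.079, 0.022, 0.005]
wrist_force: [2.7, -1.2, 0.7]
grip_width: 0.0323
grasp pt [ 0.4895 -0.3187  0.1911] tilt [ 0.044 -0.014 -0.999]
t 25.7 pos [ 0.4923 -0.3195  0.1262] yaw x-axis -0.159 tool delta cm [1.37 0.   1.18] turn 0.001 F [ 2.7 -1.2  0.7] w 0.0323
white pts 190
blue 3 [ 0.49   -0.3138  0.1964]
0.084 16 x [0.466 0.487 0.501] y [-0.302 -0.292]
0.092 34 x [0.464 0.476 0.495] y [-0.309 -0.29 ]
0.1 23 x [0.469 0.481 0.504] y [-0.309 -0.295]
0.108 17 x [0.479 0.489 0.502] y [-0.305 -0.303]
0.116 14 x [0.479 0.489 0.501] y [-0.308 -0.302]
0.124 13 x [0.48  0.49  0.501] y [-0.307 -0.303]
0.132 10 x [0.481 0.488 0.502] y [-0.305 -0.302]
0.14 13 x [0.481 0.491 0.5  ] y [-0.304 -0.301]
0.148 15 x [0.48  0.491 0.502] y [-0.307 -0.301]
0.156 15 x [0.481 0.492 0.503] y [-0.306 -0.303]
0.164 7 x [0.482 0.492 0.505] y [-0.304 -0.3  ]
0.172 7 x [0.482 0.485 0.502] y [-0.296 -0.292]
```

Lean is now about 0.05 rad. I'll lift it clear.

```bash
python3 -m jog '-0.1 0 -0.5 0 1;0 0 -1 0 1;0 0 -2 0 1;0 0 -2 0 1;0 0 -2 0 1;0 0 0 0 1';python3 tilt.py;python3 -c "
from h import *
gog([.635,-.1023,.262],-.0955)
t=load('t14.npz');c,s=np.cos(-.0955),np.sin(-.0955)
for a in(-.0225,.0225):
  for b in(-.0675,-.0225,.0225,.0675): print(a,b,proj(t,[.6595+a*c-b*s,-.082+a*s+b*c,.1]).round(1),end=' ')
o=snap('28',{'side':(240,80,360,200)})"
```

```text
time: 26.35
position: [0.4809, -0.3167, 0.2044]
eef_rot: [0.997, -0.08, 0.016, 0.003]
wrist_force: [0.7, -0.9, -0.6]
grip_width: 0.0322
white pts 153
blue 1 [ 0.4953 -0.3058  0.2751]
0.172 7 x [0.468 0.474 0.478] y [-0.304 -0.301]
0.18 10 x [0.464 0.47  0.482] y [-0.301 -0.3  ]
0.188 13 x [0.465 0.475 0.483] y [-0.3   -0.297]
0.196 15 x [0.465 0.475 0.485] y [-0.303 -0.298]
0.204 15 x [0.466 0.477 0.488] y [-0.301 -0.298]
0.212 13 x [0.467 0.477 0.486] y [-0.302 -0.297]
0.22 17 x [0.467 0.477 0.49 ] y [-0.303 -0.299]
0.228 15 x [0.468 0.478 0.493] y [-0.303 -0.298]
0.236 21 x [0.468 0.482 0.493] y [-0.304 -0.296]
0.244 6 x [0.469 0.474 0.49 ] y [-0.303 -0.29 ]
0.252 10 x [0.467 0.471 0.488] y [-0.305 -0.291]
0.26 4 x [0.47  0.473 0.492] y [-0.297 -0.292]
grasp pt [ 0.4783 -0.3159  0.2679] tilt [ 0.03  -0.008 -1.   ]
t 26.4 pos [ 0.4803 -0.3164  0.2029] yaw x-axis -0.161 tool delta cm [ 12.02 -23.59   0.89] turn -0.065 F [ 0.4  0.6 -1.4] w 0.0323
-0.0225 -0.0675 [335.1 190.7] -0.0225 -0.0225 [317.1 188.9] -0.0225 0.0225 [299.1 187.2] -0.0225 0.0675 [281.1 185.5] 0.0225 -0.0675 [336.4 173.2] 0.0225 -0.0225 [318.5 171.5] 0.0225 0.0225 [300.6 169.8] 0.0225 0.0675 [282.8 168.1]
```

View pics/side_28.png

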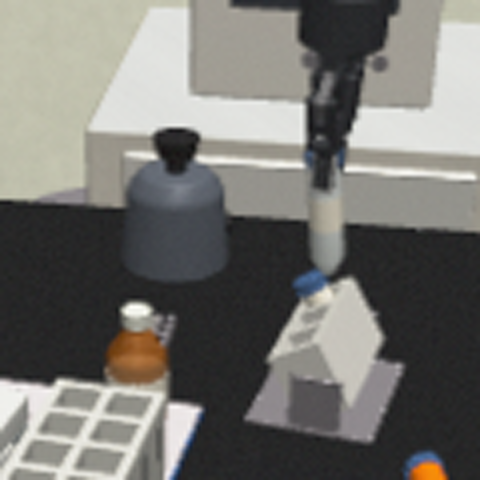

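The tube hangs free, near upright (lean ≈ 0.05 rad), at side crop px (325,220). The projected cell centres match the picture; the target cell is at top px (317,189). Carrying it over.

```bash
python3 -m jog '2 -3.9 0 0.02 1;2 -3.9 0 0.02 1;2 -3.9 0 0.02 1;2 -3.9 0 0 1;2 -3.9 0 0 1;1 -2 0 0 1;0 0 0 0 1';python3 -c "
from h import *
gog([.638,-.1023,.262],-.0955)"
```

```text
time: 27.15
position: [0.6283, -0.1213, 0.194]
eef_rot: [0.993, -0.115, 0.005, 0.002]
wrist_force: [-0.4, -0.5, -0.2]
grip_width: 0.032
grasp pt [ 0.6277 -0.121   0.259 ] tilt [ 0.01  -0.004 -1.   ]
t 27.15 pos [ 0.6283 -0.1213  0.194 ] yaw x-axis -0.23 tool delta cm [ 0.58 -2.05 -0.3 ] turn -0.134 F [-0.4 -0.5 -0.2] w 0.032
```

```bash
python3 -m jog '0 0 0 -0.13 1;0 0 0 0 1;0.8 -1.9 0 0 1;0 0 0 0 1';python3 -c "
from h import *
gog([.638,-.1023,.262],-.0955)
o=snap('29',{'side':(230,90,350,180),'top':(250,130,380,230)})";python3 tilt.py
```

```text
time: 27.55
position: [0.6349, -0.1032, 0.1896]
eef_rot: [0.999, -0.052, 0.001, 0.002]
wrist_force: [-0.2, 0.9, -0.8]
grip_width: 0.0325
grasp pt [ 0.6348 -0.103   0.2546] tilt [ 0.001 -0.004 -1.   ]
t 27.55 pos [ 0.6349 -0.1032  0.1896] yaw x-axis -0.104 tool delta cm [ 0.31 -0.1  -0.74] turn -0.008 F [-0.2  0.9 -0.8] w 0.0325
white pts 188
blue 11 [ 0.6245 -0.1039  0.2591]
0.148 4 x [0.62  0.624 0.629] y [-0.097 -0.095]
0.156 9 x [0.617 0.622 0.632] y [-0.096 -0.095]
0.164 15 x [0.614 0.624 0.635] y [-0.093 -0.09 ]
0.172 18 x [0.613 0.623 0.635] y [-0.095 -0.089]
0.18 13 x [0.616 0.622 0.635] y [-0.093 -0.089]
0.188 21 x [0.617 0.624 0.637] y [-0.091 -0.088]
0.196 18 x [0.616 0.626 0.64 ] y [-0.093 -0.09 ]
0.204 21 x [0.618 0.63  0.64 ] y [-0.092 -0.088]
0.212 17 x [0.619 0.627 0.641] y [-0.092 -0.089]
0.22 19 x [0.62 0.63 0.64] y [-0.092 -0.089]
0.228 13 x [0.62  0.627 0.643] y [-0.094 -0.087]
0.236 9 x [0.622 0.624 0.628] y [-0.094 -0.084]
0.244 6 x [0.623 0.625 0.626] y [-0.099 -0.085]
0.252 5 x [0.623 0.625 0.626] y [-0.097 -0.082]
0.26 8 x [0.622 0.624 0.628] y [-0.104 -0.099]
```

View pics/side_29.png

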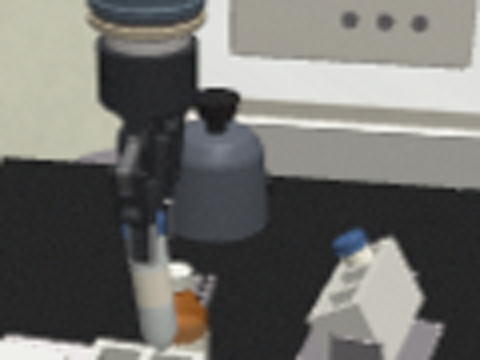

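View pics/top_29.png

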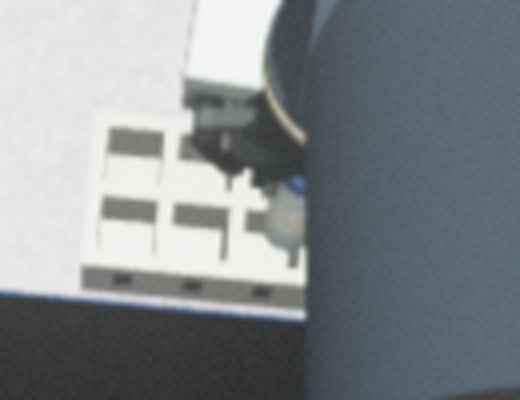

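Lean is about 0.09 rad. The foot at (0.622, -0.106) needs to move +10 mm in x and +4 mm in y.

```bash
python3 -m jog '1.05 -0.4 0 0 1;0 0 0 0 1;0 0 1.5 0 1;0 0 1 0 1;0 0 0 0 1';python3 -c "
from h import *
gog([.645,-.100,.235],-.0955)
o=snap('30',{'side':(230,100,350,190),'top':(250,130,380,230)})";python3 tilt.py
```

```text
time: 28.2
position: [0.6461, -0.1056, 0.1647]
eef_rot: [0.998, -0.055, 0.001, 0.004]
wrist_force: [-0.0, -1.2, -1.3]
grip_width: 0.0321
grasp pt [ 0.646  -0.1051  0.2297] tilt [ 0.002 -0.008 -1.   ]
t 28.2 pos [ 0.6461 -0.1056  0.1647] yaw x-axis -0.111 tool delta cm [-0.15 -0.49 -0.53] turn -0.015 F [-0.  -1.2 -1.3] w 0.0321
white pts 189
blue 11 [ 0.64   -0.103   0.2359]
0.124 4 x [0.633 0.637 0.643] y [-0.097 -0.095]
0.132 7 x [0.63  0.639 0.645] y [-0.095 -0.092]
0.14 19 x [0.628 0.638 0.652] y [-0.093 -0.089]
0.148 17 x [0.626 0.638 0.652] y [-0.092 -0.088]
0.156 19 x [0.628 0.636 0.65 ] y [-0.093 -0.088]
0.164 16 x [0.63  0.64  0.649] y [-0.091 -0.087]
0.172 19 x [0.63  0.638 0.651] y [-0.092 -0.087]
0.18 18 x [0.631 0.641 0.652] y [-0.092 -0.087]
0.188 19 x [0.632 0.641 0.654] y [-0.092 -0.089]
0.196 19 x [0.633 0.641 0.654] y [-0.092 -0.089]
0.204 12 x [0.635 0.64  0.654] y [-0.093 -0.083]
0.212 7 x [0.635 0.638 0.647] y [-0.097 -0.08 ]
0.22 7 x [0.636 0.637 0.639] y [-0.094 -0.081]
0.228 7 x [0.636 0.638 0.661] y [-0.093 -0.082]
0.236 8 x [0.636 0.638 0.64 ] y [-0.104 -0.097]
```

View pics/side_30.png

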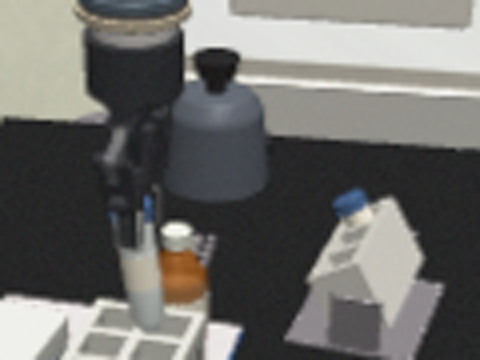

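View pics/top_30.png

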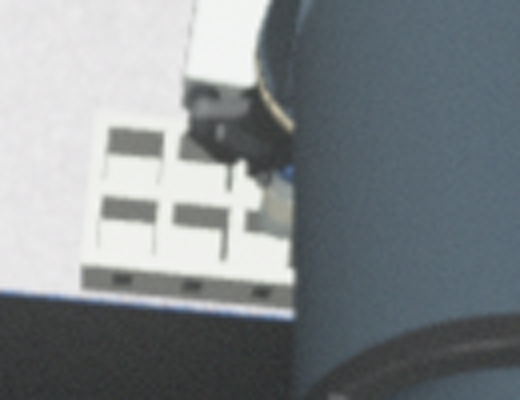

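The foot is at about (0.637, -0.106) and needs a correction of -4 mm in x and +4 mm in y.

```bash
python3 -m jog '-0.4 -0.4 0 0 1;0 0 0 0 1';python3 -c "
from h import *
gog([.642,-.1015,.235],-.0955)";python3 tilt.py | sed -n '4,12p'
```

```text
time: 28.55
position: [0.6436, -0.101, 0.1673]
eef_rot: [0.998, -0.055, 0.003, 0.004]
wrist_force: [-1.0, -0.7, -0.9]
grip_width: 0.0323
grasp pt [ 0.6432 -0.1005  0.2323] tilt [ 0.006 -0.008 -1.   ]
t 28.55 pos [ 0.6436 -0.101   0.1673] yaw x-axis -0.111 tool delta cm [-0.11  0.12 -0.27] turn -0.015 F [-1.  -0.7 -0.9] w 0.0323
0.14 16 x [0.623 0.634 0.646] y [-0.087 -0.083]
0.148 20 x [0.625 0.637 0.652] y [-0.087 -0.084]
0.156 18 x [0.625 0.635 0.649] y [-0.087 -0.084]
0.164 17 x [0.626 0.633 0.645] y [-0.087 -0.084]
0.172 19 x [0.626 0.637 0.649] y [-0.088 -0.084]
0.18 15 x [0.629 0.636 0.648] y [-0.086 -0.082]
0.188 22 x [0.628 0.636 0.649] y [-0.087 -0.082]
0.196 20 x [0.63  0.639 0.651] y [-0.088 -0.084]
0.204 11 x [0.631 0.637 0.652] y [-0.088 -0.081]
```

```bash
python3 -m jog '-0.15 0.1 1 0 1;0 0 1 0 1;0 0 1 0 1;0 0 1 0 1;0 0 0 0 1';python3 -c "
from h import *
gog([.642,-.1015,.1426],-.0955)
o=snap('31',{'side':(230,110,350,200)})";python3 tilt.py | sed -n '3,14p'
```

```text
time: 29.1
position: [0.6419, -0.1029, 0.1236]
eef_rot: [0.998, -0.056, 0.003, 0.004]
wrist_force: [0.5, -0.5, -0.8]
grip_width: 0.0318
grasp pt [ 0.6415 -0.1024  0.1885] tilt [ 0.006 -0.008 -1.   ]
t 29.1 pos [ 0.6419 -0.1029  0.1236] yaw x-axis -0.111 tool delta cm [ 0.01 -0.13  4.59] turn -0.016 F [ 0.5 -0.5 -0.8] w 0.0318
0.084 15 x [0.608 0.632 0.653] y [-0.08  -0.073]
0.092 57 x [0.606 0.65  0.686] y [-0.081 -0.073]
0.1 170 x [0.608 0.656 0.702] y [-0.091 -0.075]
0.108 19 x [0.623 0.635 0.664] y [-0.089 -0.084]
0.116 19 x [0.624 0.635 0.649] y [-0.09  -0.084]
0.124 18 x [0.626 0.636 0.652] y [-0.09  -0.086]
0.132 20 x [0.627 0.636 0.65 ] y [-0.089 -0.085]
0.14 20 x [0.627 0.637 0.653] y [-0.09  -0.086]
0.148 20 x [0.628 0.639 0.655] y [-0.091 -0.086]
0.156 16 x [0.63  0.64  0.653] y [-0.088 -0.084]
0.164 13 x [0.629 0.632 0.648] y [-0.092 -0.079]
0.172 8 x [0.631 0.634 0.64 ] y [-0.091 -0.076]
```

View pics/side_31.png

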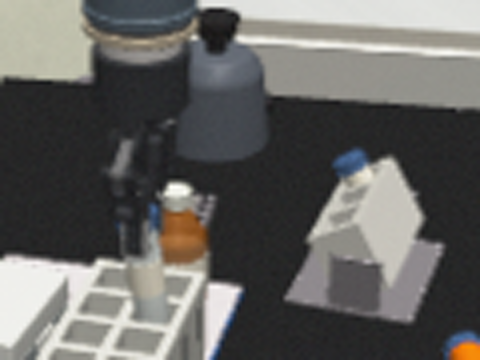

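The foot is inside the cell with no contact force. Continuing down gently.

```bash
python3 -m jog '0 0 0.8 0 1;0 0 0.8 0 1;0 0 0.8 0 1;0 0 0 0 1';python3 -m jog '0 0 0.6 0 1;0 0 0.6 0 1;0 0 0 0 1';python3 -c "
from h import *
gog([.642,-.1015,.1426],-.0955)"
```

```text
time: 29.6
position: [0.6422, -0.1033, 0.0996]
eef_rot: [0.998, -0.056, 0.003, 0.004]
wrist_force: [-1.1, -0.6, -1.1]
grip_width: 0.0319
time: 29.9
position: [0.6408, -0.1034, 0.0864]
eef_rot: [0.998, -0.056, 0.002, 0.004]
wrist_force: [-2.2, -0.0, -1.8]
grip_width: 0.032
grasp pt [ 0.6405 -0.1028  0.1514] tilt [ 0.004 -0.009 -1.   ]
t 29.9 pos [ 0.6408 -0.1034  0.0864] yaw x-axis -0.112 tool delta cm [ 0.13 -0.16  0.87] turn -0.016 F [-2.2 -0.  -1.8] w 0.032
```

```bash
python3 -m jog '-0.1 0 0.4 0 1;-0.1 0 0.3 0 1;0 0 0 0 1';python3 -c "
from h import *
gog([.642,-.1015,.1426],-.0955)
o=snap('32',{'side':(230,110,350,200)})";python3 tilt.py | sed -n '2,14p'
```

```text
time: 30.2
position: [0.6394, -0.1033, 0.0795]
eef_rot: [0.998, -0.056, 0.003, 0.004]
wrist_force: [-3.6, 0.3, 3.4]
grip_width: 0.0321
grasp pt [ 0.639  -0.1028  0.1445] tilt [ 0.006 -0.009 -1.   ]
t 30.2 pos [ 0.6394 -0.1033  0.0795] yaw x-axis -0.112 tool delta cm [ 0.28 -0.16  0.19] turn -0.016 F [-3.6  0.3  3.4] w 0.0321
blue 9 [ 0.6294 -0.105   0.1474]
0.076 20 x [0.606 0.678 0.697] y [-0.081 -0.078]
0.084 68 x [0.607 0.675 0.7  ] y [-0.081 -0.074]
0.092 76 x [0.608 0.671 0.732] y [-0.082 -0.074]
0.1 175 x [0.609 0.656 0.705] y [-0.093 -0.075]
0.108 20 x [0.625 0.637 0.669] y [-0.091 -0.086]
0.116 13 x [0.626 0.631 0.646] y [-0.089 -0.082]
0.124 16 x [0.627 0.633 0.653] y [-0.088 -0.076]
0.132 6 x [0.629 0.632 0.653] y [-0.091 -0.081]
0.14 7 x [0.628 0.632 0.653] y [-0.092 -0.079]
```

View pics/side_32.png

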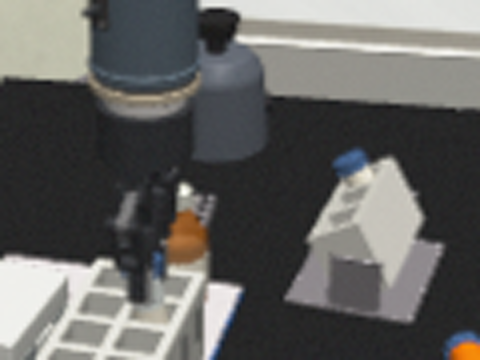

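```bash
python3 -m jog '-0.05 0 0.2 0 1;0 0 0.2 0 1';python3 -c "
from h import *
gog([.642,-.1015,.1426],-.0955)"
```

```text
time: 30.5
position: [0.6402, -0.1035, 0.0791]
eef_rot: [0.998, -0.056, 0.005, 0.004]
wrist_force: [-12.4, 2.3, 26.0]
grip_width: 0.0324
grasp pt [ 0.6396 -0.1029  0.1441] tilt [ 0.01  -0.009 -1.   ]
t 30.5 pos [ 0.6402 -0.1035  0.0791] yaw x-axis -0.112 tool delta cm [ 0.22 -0.17  0.15] turn -0.016 F [-12.4   2.3  26. ] w 0.0324
```

It doesn't go lower and the force rose to 26 N, so the foot is on the floor. I'll ease off and release.

```bash
python3 -m jog '0.05 0 -0.1 0 1;0 0 0 0 1';python3 -m jog '0 0 0 0 -0.3;0 0 0 0 -0.3;0 0 0 0 -0.3;0 0 0 0 -0.3';python3 -c "
from h import *
gog([.642,-.1015,.1426],-.0955)
o=snap('33',{'side':(230,110,350,200)})"
```

```text
time: 30.7
position: [0.6405, -0.1035, 0.0806]
eef_rot: [0.998, -0.056, 0.005, 0.004]
wrist_force: [-2.5, -0.5, -2.0]
grip_width: 0.0324
time: 31.1
position: [0.643, -0.1035, 0.0803]
eef_rot: [0.998, -0.056, 0.007, 0.004]
wrist_force: [-0.8, -0.8, 0.2]
grip_width: 0.0558
grasp pt [ 0.6421 -0.1029  0.1453] tilt [ 0.014 -0.009 -1.   ]
t 31.1 pos [ 0.643  -0.1035  0.0803] yaw x-axis -0.112 tool delta cm [-0.03 -0.14  0.27] turn -0.016 F [-0.8 -0.8  0.2] w 0.0558
```

View pics/side_33.png

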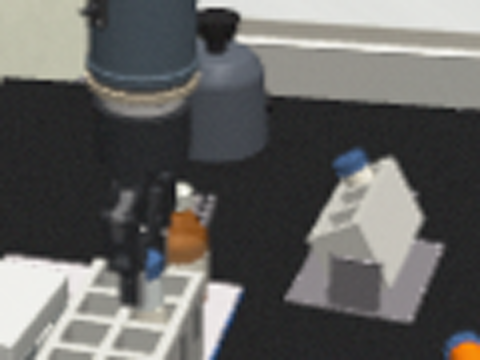

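Released. I'll rise straight up and away, then check.

```bash
python3 -m jog '0 0 -1 0 -0.3;0 0 -2 0 -0.3;0 0 -3 0 -0.3;0 0 -4 0 -0.3;-4 0 -2 0 -0.3;-4 0 0 0 -0.3;-4 0 0 0 -0.3;-4 0 0 0 -0.3;0 0 0 0 -0.3';python3 -c "
from h import *
go([.5,-.1,.2],-.0955)
o=snap('34',{'side':(200,120,400,270),'top':(80,90,470,300)})
rack_top(o['side'],lo=.085,hi=.106,box=(240,300,150,220));rack_top(o['top'],lo=.085,hi=.106)
for n in o:
  d=o[n];W=world(d);p=d['pixels'].astype(int)
  m=(p[...,2]>p[...,0]+35)&(p[...,2]>70)&(np.abs(W[...,0]-.64)<.04)&(np.abs(W[...,1]+.1)<.04)&(W[...,2]>.12)
  Q=W[m];print(n,m.sum(),Q.mean(0),'top z',np.percentile(Q[:,2],[10,50,90]))
  T=Q[Q[:,2]>np.median(Q[:,2])-.004]; print(np.median(T,0))
"
```

```text
time: 32.05
position: [0.4784, -0.084, 0.2073]
eef_rot: [0.998, -0.056, 0.01, 0.004]
wrist_force: [0.4, 0.0, 0.2]
grip_width: 0.0557
t 32.05 pos [ 0.4784 -0.084   0.2073] yaw x-axis -0.112 tool delta cm [2.31 1.34 0.78] turn -0.016 F [0.4 0.  0.2] w 0.0557
px [258. 195.] 871 rect [ 0.66 -0.08] [0.197 0.101] 84.4 z 0.099
  board frame corners [[-0.117, -0.123], [-0.016, -0.123], [-0.015, 0.074], [-0.116, 0.074]]
px [304. 176.] 1264 rect [ 0.661 -0.083] [0.189 0.1  ] 85.1 z 0.099
  board frame corners [[-0.115, -0.122], [-0.015, -0.121], [-0.016, 0.068], [-0.116, 0.068]]
side 67 [ 0.64278608 -0.09694979  0.14989085] top z [0.14416645 0.1511579  0.15338567]
[ 0.64337405 -0.09813139  0.15168679]
top 72 [ 0.65018353 -0.10241497  0.15007541] top z [0.14806586 0.14996171 0.15217038]
[ 0.64991857 -0.10220474  0.14996171]
```

View pics/side_34.png

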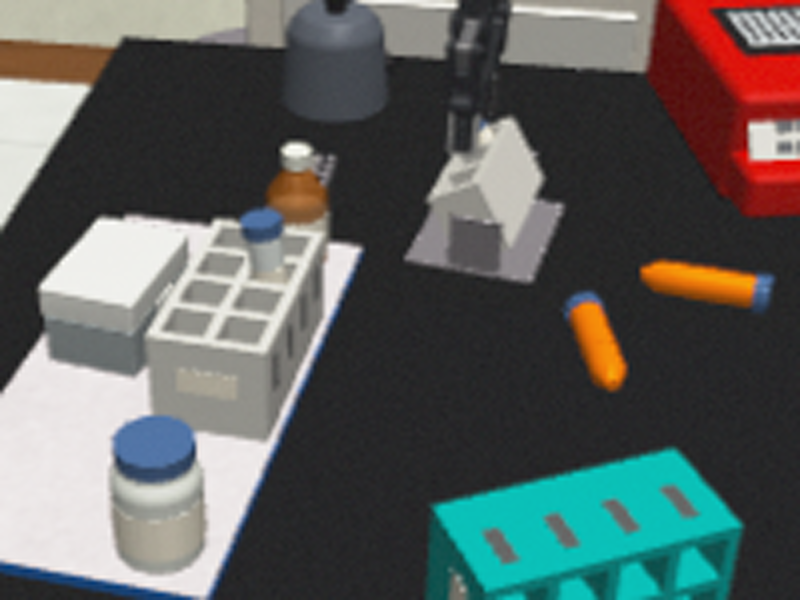

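View pics/top_34.png

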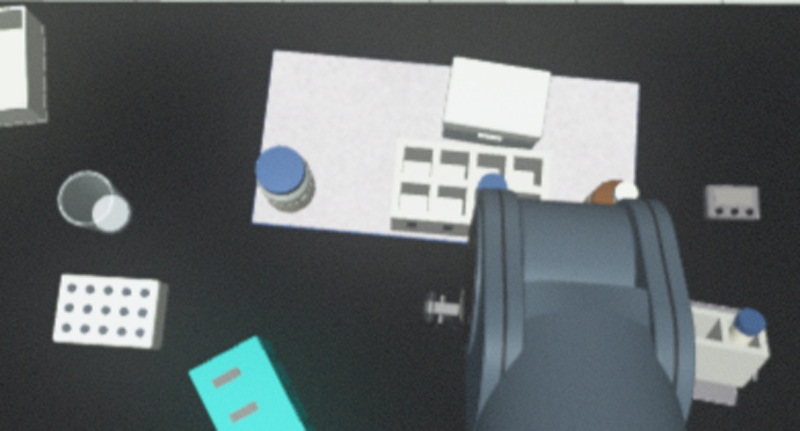

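The tall tube sits in the rack cell with its cap top at z≈0.150–0.151 (the expected seated height is 0.151). The rack is flat with its centre at board x ≈ -0.066. The bystanders are where they were and the arm is clear, so I'm handing in.

```bash
python3 -c "
from plant import arm
print(arm.job_done())"
```

```text
the job is handed in; nothing more can be done
None
```

I handed the job in at about 32 s. The rack is standing on the board with the tall tube in one of its cells. No verdict was reported.

**What I did**
- I slid the rack square to the board edge and tipped it over by following the arc about the edge.
- I then slid it on until nothing overhung, drew the tall tube from the holder and levered it upright against the holder's lip. I lowered it into the near-row cell, second from the rack's right end, until it touched the floor, and let go.

**Last checks**
- **Rack:** its top is at z 0.099 (0.100 if perfectly flat). Its centre is at board x ≈ -0.066 (limit -0.0735), so the front edge is about 4 mm inside the board edge.
- **Tube:** the cap top is at z ≈ 0.150–0.151, where 0.151 means seated on the cell floor. The lean is roughly 0.07 rad, estimated from where the cap sits over the cell (limit 0.15).
- **Other things:** in the last pictures the visible bystanders, including the short tube, look unmoved; I compared them by eye, not by measurement. The arm is clear of everything.

**What failed or disagreed**
- **Fingertip height:** the cameras showed the real fingertips about 43 mm higher than the reported tool position implied. My first "low" push therefore landed higher than planned, though the rack still slid without tipping. My first high push passed over the rack, so I corrected for the offset.
- **First tube grip:** the tube slipped out of the jaws during levering and slid back into its holder cell, not over the rack. I regripped it and the second try held.
- **Seating force:** the wrist force briefly reached 26 N pressing the tube onto the cell floor, and 15 N at most in the rack-push readings. The readings are only taken at the end of each move, so peaks in between may have been higher.

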